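Steel test balls back into the bench drawer

TASK

Some steel balls from the ball-drop test have strayed onto the mat, inside the low frame: put every one of them back into the blue-walled tray on the white cabinet, beside the balls already there. With the cabinet's drawer pulled well open, tip the tray by its red handle so that all the balls run out through the corner notch into the drawer, then let the tray down flat and push the drawer fully shut. Leave the other things on the bench where they are.

Things in the scene. Friction and masses are not known exactly. Their poses are not given: they have to be found in the camera images.
- cabinet: white one-drawer cabinet, fixed, 240 mm front to back, 260 mm wide, 84 mm tall, standing on the 3 mm bench mat (mat top at z = 0.003). Origin: centre of its underside. Its -x axis points out of the drawer front (the drawer slides that way), x to the back, y along its front, z up. The tray is hinged on its top.
- drawer (a joint): how far the grey-fronted drawer is pulled out, m: 0 = fully shut, 0.16 = stop. Slides with about 1 N friction plus damping of 4 N s/m and stays where it is left. Starts shut or up to 20 mm ajar.
- drawer_handle (a point): middle of the drawer's steel bar handle, moves with the drawer: round bar 11 mm thick, 70 mm long, along the cabinet's y, 63 mm above the bench, 50 mm out from the front (44 mm gap behind it; front's top edge 79 mm above the bench). It is 90 mm towards -y from the front's middle, clear of the tray's nose, open above. Posts 32 mm either side of its middle. Axes as the cabinet's.
- drawer_in (a point): centre of the drawer's inner floor, moves with the drawer, axes as the cabinet's. Inner space 193 mm (x) by 216 mm (y), side and back walls 44 mm high above this floor. Floor 19 mm above the bench.
- tray (a joint): tilt of the tray about its hinge, rad: 0 = down and level, 0.6 = stop. The hinge is a level line along the cabinet's y, 118 mm in front of the cabinet's middle and 113 mm above the bench, 50 mm behind the tray's notched corner. Lifting the red handle tips it (about 5 N); let go, it sinks back, damped, in about a second. Balls begin to roll at about 0.1 rad.
- tray_in (a point): centre of the tray's floor, 117 mm above the bench when level; moves with the tray. Flat square aluminium plate, 148 mm inside, blue walls 24 mm high, 6 mm thick, set cornerwise. x and y lie along its walls, z off its floor. At the (-x, +y) corner both walls stop 66 mm short: the notch, an 85 mm opening over the drawer. The (+x, -y) corner carries the handle.
- tray_handle (a point): middle of the tray's red bar handle, moves with the tray: round bar 10 mm thick, 84 mm long, parallel to the hinge (cabinet's y), 40 mm beyond the tray's rear corner, 149 mm above the bench when level, 216 mm behind the hinge line and 36 mm above it. Nothing stands above it; the cabinet top is 60 mm below it.
- loose1_center (a point): centre of a stray dark steel ball, 25 mm across, 65 g, lying on the mat inside the frame (centre 16 mm above the bench) or wherever it has rolled to; ignore the axes. Absent in some starts.
- loose2_center (a point): centre of a stray dark steel ball, 25 mm across, 65 g, lying on the mat inside the frame (centre 16 mm above the bench) or wherever it has rolled to; ignore the axes. Absent in some starts.
- loose3_center (a point): centre of a stray dark steel ball, 25 mm across, 65 g, lying on the mat inside the frame (centre 16 mm above the bench) or wherever it has rolled to; ignore the axes. Absent in some starts.
- loose4_center (a point): centre of a stray dark steel ball, 25 mm across, 65 g, lying on the mat inside the frame (centre 16 mm above the bench) or wherever it has rolled to; ignore the axes. Absent in some starts.
- loose5_center (a point): centre of a stray dark steel ball, 25 mm across, 65 g, lying on the mat inside the frame (centre 16 mm above the bench) or wherever it has rolled to; ignore the axes. Absent in some starts.
- loose6_center (a point): centre of a stray dark steel ball, 25 mm across, 65 g, lying on the mat inside the frame (centre 16 mm above the bench) or wherever it has rolled to; ignore the axes. Absent in some starts.
- kept1_center (a point): centre of a dark steel ball, 25 mm across, 65 g, that starts in the tray towards the handle side; ignore the axes. One of the two may be absent.
- kept2_center (a point): centre of a dark steel ball, 25 mm across, 65 g, that starts in the tray towards the handle side; ignore the axes. One of the two may be absent.
- frame: low aluminium frame fixed on the mat, in which the stray balls start and which stops rolling balls: inner opening 225 mm (x) by 280 mm (y), rim 8 mm wide and 6 mm high above the mat. Origin: its middle, on the mat; axes along its sides.
- tape: yellow roll of tape lying flat among the stray balls, 50 mm across, 18 mm high, 60 g; leave alone. Origin: centre of underside.
- mug: white mug, 76 mm across, 90 mm high, standing at the near right corner of the mat; leave alone. Origin: centre of underside.
- driver: black-handled screwdriver, 180 mm long, lying beyond the mat's right edge; leave alone. Origin: on its underside, about mid-length.
- brush: round hair brush with a dark purple head, 210 mm long, lying on the far edge of the mat; leave alone. Origin: on its underside, between handle and head.
- straightener: pink hair straightener, 240 mm long, 33 mm high, lying near the robot; leave alone. Origin: centre of underside.
- carton: brown carton, 50 x 100 x 50 mm, on the far edge of the mat; leave alone. Origin: centre of underside.

How it is judged:
By the outcome, as a careful person would: the job done as asked, in the order asked, and still so for the second after the job is handed in, with the robot touching nothing.
Of loose1, loose2, loose3, loose4, loose5, loose6 only 4 to 6 are there at a start; the rules pass over those that are not, and their reading is None.
Of kept1, kept2 only 1 to 2 are there at a start; the rules pass over those that are not, and their reading is None.
At some moment in a run one of loose1, loose2, loose3, loose4, loose5, loose6 may be knocked a few centimetres aside while the robot is not near it.
Once in a run the grip may slacken for a moment while it holds something.
It also fails if it takes over 210 s, if anything falls off the work surface, if the arm or the gripper's body presses on something with over 40 N, if the wrist force passes 120 N, or if a joint passes its speed limit or range.

ROBOT

A 6-joint arm with a two-finger parallel gripper is mounted at the origin on the work surface. World frame = base frame: x ahead of the robot, y to its left, z up, the work surface at z = 0. Lengths are in m, angles in rad, forces in N, time in s.
With the tool pointing down it reaches from about 0.35 to 0.85 m from the base axis. Payload 8.1 kg.
Tool frame: the origin (TCP) lies midway between the tips of the shut fingers; the grasp point (between the pads) lies 19 mm behind it (robot.tcp_to_grasp is the distance from the TCP to the grasp point, in m); x points along the fingers, y is the direction in which the jaws open and shut, and the axes are right-handed (so a half turn about x gives the same grasp; the last joint's range is limited). The gripper opens to 93 mm and grips with 3 to 60 N. Pads are 15 mm wide; open, the fingers measure 128 mm over their backs; the gripper's body (75 mm by 188 mm) begins 65 mm behind the grasp point.
Start: joints at [-1.353, 0.13, 1.488, -0, 1.523, -0.085], TCP at [0.179, -0.573, 0.219] pointing down, gripper open.
Joint ranges: [-2.96, 2.96], [-0.89, 2.26], [0.02, 2.5], [-1.34, 4.48], [0, 2.73], [-2.66, 2.66]. Speed limits (rad/s): [2.39, 2.39, 2.79, 3.14, 3.14, 3.14].

INTERFACE

Orientations are given as a rotation vector (axis times angle).
In Python, from plant import robot gives the robot as it stands.
- The arm moves only by the tool play_rows, never from a script. Its argument "plan" is a list of rows, each an object with "slide": the shift along the world's x, y, z as a fraction of full scale, a list of three; "roll": the turn about the world's z as a fraction of full scale; "fingers": the gripper command: -1 is shut, 1 is fully open, values between are in proportion. A call has 1 to 20 rows; each row shifts and turns the commanded pose from where the row before left it; what a row does not reach is not made up. Full scale, the value 1, is 30 mm for a shift and 8 degrees for a turn. A row lasts 1/8 s, in which the tool goes at most 62.5 mm and 10.7 degrees, less where a joint would pass 70% of its speed; a pose out of reach is approached as far as the arm can. A call with a number of a shift or a turn outside -1 to 1 is refused whole. A call with a gripper value outside its range is refused whole. The fingers move at their own pace and stop on an object; "squeeze" is the grip in N (left out, the last holds). Time passes only in rows, so rows that do not move let the fingers close. It gives the time, the measured TCP pose, the force and the opening at its end, in the units of the state.
- robot.read_state(): the state, without advancing time (a new reading comes with each control period).
- robot.read_camera(name): name is "side" or "top"; returns the picture (400x640x3 uint8, red, green, blue); there is no depth.
- robot.get_calibration(name): a dict with "fx", "fy", "cx", "cy" (pixels), "R" (3x3) and "t" (3): a world point X has camera coordinates R X + t. Camera axes: x right, y down, z forward; pixel columns grow to the right and rows downward; lengths in m; the calibration is good to about 2 mm. A picture is of the moment at which its call begins. get_calibration takes no time and is no camera call.
- robot.close_job(): hands the job in, once; it reports no verdict.
Trained networks look in the newest picture that a camera, given by its name, has taken for a name from the list of things; names that differ only in an ending like _2 or _b are one class to them, and where a whole thing is asked for, a point or a joint stands for the part that bears it (a point fixed in the world has none). Each returns a list of dicts, best first, with "p" (0 to 1); they miss things now and then, are a little off and sometimes report something else, mostly with a low value. They report only what shows in the picture. A call takes as long as a camera call.
- robot.boxes_of(camera, target): "extent" ([centre column, centre row, width, height] in pixels, round what is visible of it).
- robot.regions_of(camera, target): "region" (400x640 bool, what is visible of it) and "extent" ([centre column, centre row, width, height] in pixels, round what is visible of it).
- robot.mark_of(camera, target): "point" ([column, row] in pixels: a listed point, or the origin of a listed thing).
The state is a dict: "t": time; "q": joint angles; "dq": joint speeds; "joint_torque": joint torques, N m; "tool_pos": TCP position; "orientation": TCP orientation; "force": force on the tool from outside, world axes, zero at the start; "wrist_torque": the same for the moment, N m; "opening": finger opening in m.
Only numpy, scipy, OpenCV 4.12 (cv2) and the standard library are available. Lean on these libraries where they do the work, as an engineer would, in place of code of your own. Each camera call takes 0.05 s, during which the arm holds its last target.

## Working session

There is one attempt and no reset: what is moved stays moved. The work goes in short steps, Python scripts to look and compute and a tool call to move; the robot and the scene stay as the last step left them, time stands still between calls to the robot, and variables do not carry over. Pictures are saved under pics/ and viewed, and the job is handed in when it is done.

Besides the shell and the picture viewer there is one more tool, called after ">>>" as name(argument=value, ...), one argument or row to a line, values as JSON. play_rows: Moves the arm, as the interface text tells. Its arguments: {"type":"object","properties":{"plan":{"type":"array","items":{"type":"object","properties":{"slide":{"type":"array","items":{"type":"number","minimum":-1,"maximum":1}},"roll":{"type":"number","minimum":-1,"maximum":1},"fingers":{"type":"number"}}}},"squeeze":{"type":"number"}},"required":["plan"]}

```bash
mkdir -p pics; ls
python3 - <<'E'
from plant import robot
import cv2
for n in("top","side"):
    im=robot.read_camera(n); cv2.imwrite(f"pics/{n}0.png",im[:,:,::-1])
    c=robot.get_calibration(n); print(n,c)
print(robot.read_state())
E
```

```text
pics
top {'fx': 456.00068917185996, 'fy': 456.00068917185996, 'cx': 322.3018449084997, 'cy': 200.34195569448605, 'R': array([[ 0.02319177, -0.99969808, -0.00811751],
       [-0.98282154, -0.02131167, -0.18332387],
       [ 0.18309552,  0.01222966, -0.98301906]]), 't': array([-0.08041806,  0.54449563,  1.47483493])}
side {'fx': 420.27454606452903, 'fy': 420.27454606452903, 'cx': 321.0794492037853, 'cy': 204.27903264536653, 'R': array([[-0.87152396, -0.49034273,  0.00316307],
       [-0.35376626,  0.62428309, -0.6965056 ],
       [ 0.3395518 , -0.6081403 , -0.71754439]]), 't': array([0.43055057, 0.31989073, 0.94865353])}
{'t': 0.1, 'q': array([-1.35340794e+00,  1.31095380e-01,  1.48915049e+00,  1.19127172e-05,
        1.52303080e+00, -8.54071715e-02]), 'dq': array([ 0.00031687, -0.00162395, -0.0023414 ,  0.00096662, -0.00072297,
        0.00129082]), 'joint_torque': array([ 2.39445042e-03, -5.61338854e+01, -4.93097234e+01,  7.70280906e-02,
        2.91183213e-02, -6.13589350e-05]), 'tool_pos': array([ 0.17882338, -0.57219024,  0.21769747]), 'orientation': array([ 2.05899603,  0.31589719, -2.05920261]), 'force': array([-0.32651927, -0.93435664,  0.10597292]), 'wrist_torque': array([ 0.014787  ,  0.02484179, -0.0176253 ]), 'opening': 0.09297849752247081}
```

View pics/top0.png

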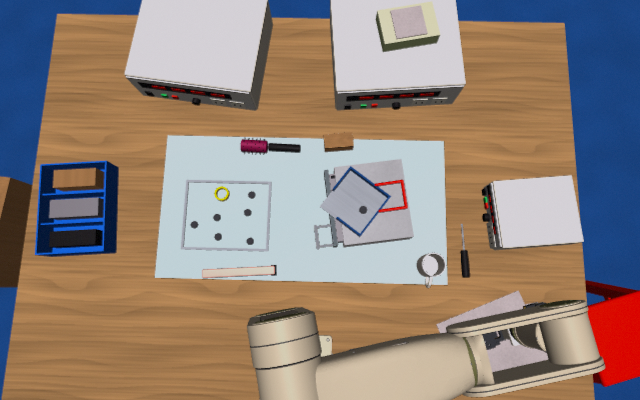

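View pics/side0.png

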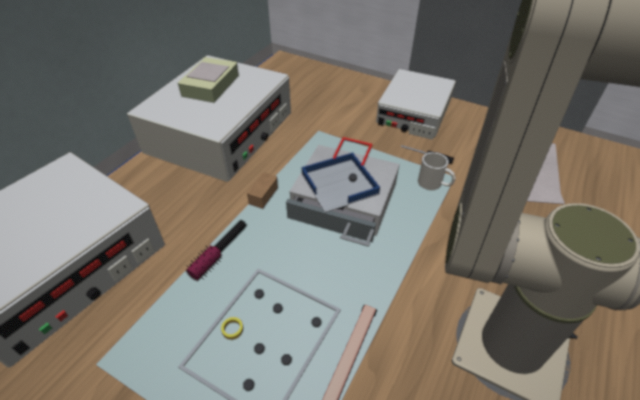

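The top view shows six stray balls, at about (195,224), (217,217), (248,212), (252,195), (218,237) and (250,241). The tape is at (222,194) and one kept ball is at (363,210). The cabinet's drawer faces image left (+y), with its handle at about (324,236) and the red tray handle at (392,195).

```bash
cat > h.py <<'E'
from plant import robot
import numpy as np, cv2
from scipy.optimize import least_squares
C={n:robot.get_calibration(n) for n in("top","side")}
def proj(n,X):
    c=C[n]; p=c["R"]@np.asarray(X)+c["t"]; return np.array([c["fx"]*p[0]/p[2]+c["cx"],c["fy"]*p[1]/p[2]+c["cy"]])
def onz(n,uv,z):
    c=C[n]; d=c["R"].T@np.array([(uv[0]-c["cx"])/c["fx"],(uv[1]-c["cy"])/c["fy"],1]); o=-c["R"].T@c["t"]
    return o+d*(z-o[2])/d[2]
def tri(a,b):
    A=[];B=[]
    for n,uv in(("top",a),("side",b)):
        c=C[n]; P=np.diag([c["fx"],c["fy"],1])
        for i,(f,cc) in enumerate(((c["fx"],c["cx"]),(c["fy"],c["cy"]))):
            k=(uv[i]-cc)/f; A.append(c["R"][i]-k*c["R"][2]); B.append(k*c["t"][2]-c["t"][i])
    return np.linalg.lstsq(np.array(A),np.array(B),rcond=None)[0]
def snap(n,f,crop=None,s=1):
    im=robot.read_camera(n)
    if crop: x0,y0,x1,y1=crop; im=im[y0:y1,x0:x1]
    im=cv2.resize(im,None,fx=s,fy=s,interpolation=cv2.INTER_CUBIC); cv2.imwrite("pics/"+f,im[:,:,::-1])
E
python3 - <<'E'
from h import *
np.set_printoptions(precision=4,suppress=True)
robot.read_camera("top");robot.read_camera("side")
for t,z in [("loose1_center",.016),("kept1_center",.13),("frame",.003),("cabinet",0.003),("drawer_handle",.063),("tray_handle",.149),("tray_in",.117),("drawer_in",.019),("tape",.003)]:
  for n in("top","side"):
    r=robot.mark_of(n,t)
    print(t,n,[(np.round(x["point"],1).tolist(),round(x["p"],2),np.round(onz(n,x["point"],z)[:2],4).tolist()) for x in r if x["p"]>.3])
E
```

```text
loose1_center top [([248.5, 242.8], 0.52, [0.4018, 0.1772])]
loose1_center side [([216.4, 256.1], 0.6, [0.7316, 0.1376]), ([318.2, 320.8], 0.55, [0.4071, 0.1683])]
kept1_center top [([361.9, 211.3], 0.45, [0.4989, -0.1947])]
kept1_center side [([353.6, 179.4], 0.61, [0.501, -0.1918])]
frame top [([248.9, 209.8], 0.66, [0.5164, 0.1841])]
frame side []
cabinet top [([369.3, 208.0], 0.98, [0.5317, -0.2296])]
cabinet side [([345.1, 199.5], 0.7, [0.5386, -0.2269]), ([427.8, 185.8], 0.52, [0.3416, -0.4078])]
drawer_handle top [([313.5, 236.2], 0.79, [0.424, -0.0423])]
drawer_handle side [([353.9, 238.0], 0.83, [0.4301, -0.0589])]
tray_handle top [([401.4, 196.1], 0.92, [0.5466, -0.3162])]
tray_handle side [([359.5, 139.6], 0.93, [0.5543, -0.3364])]
tray_in top [([354.6, 203.8], 0.71, [0.5247, -0.1722]), ([312.8, 232.4], 0.38, [0.4302, -0.0414])]
tray_in side []
drawer_in top [([428.5, 263.4], 0.51, [0.3466, -0.4254])]
drawer_in side [([344.8, 199.8], 0.6, [0.5322, -0.2109])]
tape top [([371.2, 207.2], 0.61, [0.5346, -0.2361]), ([219.6, 195.0], 0.54, [0.566, 0.2884])]
tape side [([317.5, 319.3], 0.68, [0.4139, 0.1595]), ([341.0, 185.1], 0.58, [0.5786, -0.2771]), ([229.7, 329.2], 0.53, [0.5782, 0.2813])]
```

Run:
```python
from h import *
snap("top","t1.png",(160,130,460,290),2.6)
snap("side","s1.png",(160,120,480,400),2.1)
```

```text
(no output)
```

View pics/t1.png

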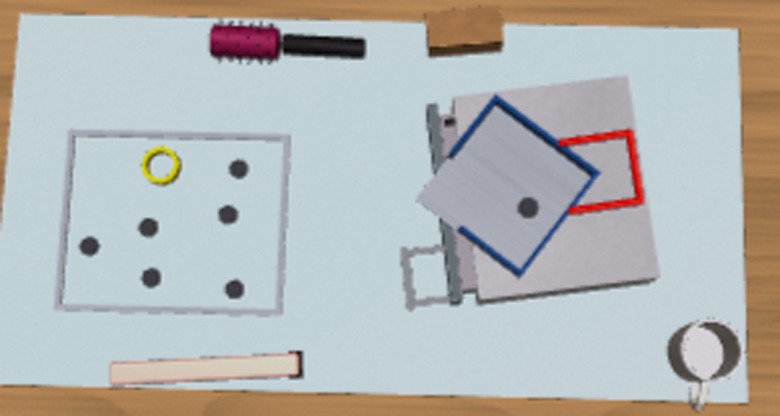

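View pics/s1.png

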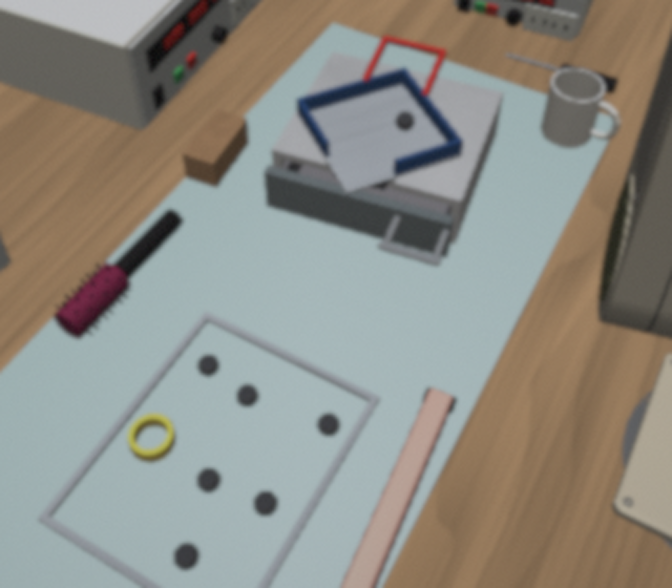

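```bash
cat >> h.py <<'E'
def darkblobs(n,box,thr=95,amin=12,amax=400):
    im=robot.read_camera(n); x0,y0,x1,y1=box
    g=im[y0:y1,x0:x1].max(axis=2); m=(g<thr).astype(np.uint8)
    k,l,s,c=cv2.connectedComponentsWithStats(m,connectivity=8); out=[]
    for i in range(1,k):
        if amin<=s[i,4]<=amax:
            w=np.clip(150-g.astype(float),0,100)*(cv2.dilate((l==i).astype(np.uint8),np.ones((3,3)))>0)
            yy,xx=np.nonzero(w); ww=w[yy,xx]
            out.append((x0+(xx*ww).sum()/ww.sum(),y0+(yy*ww).sum()/ww.sum(),int(s[i,4]),int(s[i,2]),int(s[i,3])))
    return out
def loose():
    for n,box in(("top",(182,180,272,250)),("side",(185,270,340,400))):
        for b in darkblobs(n,box): print(n,np.round(b,1).tolist(),"->",np.round(onz(n,b[:2],.0155)[:2],4))
E
python3 -c "
from h import *
loose()
for n,b in (('top',(330,180,390,232)),('side',(320,165,375,200))): print(n,[ (np.round(x,1).tolist(),onz(n,x[:2],.1295).round(4)) for x in darkblobs(n,b)])"
```

```text
top [251.3, 194.6, 32.0, 6.0, 6.0] -> [0.5675 0.1765]
top [247.2, 212.1, 34.0, 7.0, 7.0] -> [0.5062 0.1872]
top [216.7, 217.0, 33.0, 6.0, 7.0] -> [0.487  0.2905]
top [194.0, 224.2, 34.0, 7.0, 7.0] -> [0.4606 0.366 ]
top [217.7, 236.4, 33.0, 6.0, 6.0] -> [0.4211 0.2825]
top [249.8, 240.8, 32.0, 6.0, 6.0] -> [0.4085 0.1734]
side [196.6, 273.9, 135.0, 21.0, 10.0] -> [0.7395 0.206 ]
side [258.8, 293.6, 55.0, 8.0, 8.0] -> [0.5692 0.176 ]
side [277.4, 308.0, 60.0, 8.0, 9.0] -> [0.5078 0.1867]
side [316.1, 321.8, 62.0, 9.0, 9.0] -> [0.4102 0.1727]
side [259.0, 348.2, 74.0, 9.0, 10.0] -> [0.488 0.29 ]
side [286.1, 359.4, 77.0, 9.0, 10.0] -> [0.4224 0.2819]
side [248.4, 384.6, 89.0, 10.0, 11.0] -> [0.4615 0.3656]
top [([376.4, 188.1, 43.0, 23.0, 18.0], array([ 0.5747, -0.2403,  0.1295])), ([362.7, 209.5, 39.0, 7.0, 8.0], array([ 0.5049, -0.197 ,  0.1295]))]
side [([324.0, 165.9, 22.0, 11.0, 3.0], array([ 0.5983, -0.2016,  0.1295])), ([364.1, 186.1, 246.0, 27.0, 35.0], array([ 0.4651, -0.1823,  0.1295])), ([352.4, 177.4, 48.0, 8.0, 8.0], array([ 0.5077, -0.198 ,  0.1295]))]
```

Run:
```python
from h import *
from scipy.spatial.transform import Rotation as Ro
np.set_printoptions(precision=4,suppress=True)
s=robot.read_state(); print(s["tool_pos"],"\n",Ro.from_rotvec(s["orientation"]).as_matrix())
f=lambda x,y:(x/2.6+160,y/2.6+130)
for nm,pt,z in [("bl",(627,77),.087),("br",(660,279),.087),("fr",(479,301),.087),("fl",(455,98),.087),
  ("hA",(631,132),.149),("hB",(643,203),.149),("trayfar",(496,97),.141),("trayback",(598,173),.141),("traynear",(520,274),.141),("nose",(417,198),.117),("dhA",(405,249),.063),("dhB",(411,307),.063)]:
    print(nm,onz("top",f(*pt),z))
g=lambda x,y:(x/2.1+160,y/2.1+120)
for nm,pt,z in [("hA",(385,40),.149),("hB",(443,53),.149),("trayback",(404,71),.141),("traynear",(461,143),.141),("trayfar",(299,102),.141),("nose",(347,191),.117),("dhA",(381,246),.063),("dhB",(441,262),.063)]:
    print("side",nm,onz("side",g(*pt),z))
```

```text
[ 0.1789 -0.5727  0.2186] 
 [[-0.      0.2982 -0.9545]
 [ 0.     -0.9545 -0.2982]
 [-1.     -0.     -0.    ]]
bl [ 0.6821 -0.3266  0.087 ]
br [ 0.4251 -0.365   0.087 ]
fr [ 0.3929 -0.1422  0.087 ]
fl [ 0.6499 -0.108   0.087 ]
hA [ 0.5958 -0.3206  0.149 ]
hB [ 0.509  -0.3342  0.149 ]
trayfar [ 0.6381 -0.1574  0.141 ]
trayback [ 0.546  -0.2817  0.141 ]
traynear [ 0.4215 -0.1885  0.141 ]
nose [ 0.5147 -0.0633  0.117 ]
dhA [ 0.4584 -0.0489  0.063 ]
dhB [ 0.3856 -0.0583  0.063 ]
side hA [ 0.5968 -0.3153  0.149 ]
side hB [ 0.5139 -0.3286  0.149 ]
side trayback [ 0.5472 -0.2761  0.141 ]
side traynear [ 0.4221 -0.1839  0.141 ]
side trayfar [ 0.6383 -0.1507  0.141 ]
side nose [ 0.5169 -0.0616  0.117 ]
side dhA [ 0.4595 -0.0456  0.063 ]
side dhB [ 0.3846 -0.0591  0.063 ]
```

>>> play_rows(
  plan=[
    {"slide":[1,1,0],"roll":0.5,"fingers":0.075},
    {"slide":[1,1,0],"roll":0.5,"fingers":0.075},
    {"slide":[1,1,0],"roll":0.5,"fingers":0.075},
    {"slide":[1,1,0],"roll":0.5,"fingers":0.075},
    {"slide":[1,1,0],"roll":0.5,"fingers":0.075},
    {"slide":[1,1,0],"roll":0.5,"fingers":0.075},
    {"slide":[1,1,0],"roll":0.5,"fingers":0.075},
    {"slide":[1,1,0],"roll":0.5,"fingers":0.075},
    {"slide":[1,1,0],"roll":0.5,"fingers":0.075},
    {"slide":[1,1,0],"fingers":0.075},
    {"slide":[0.9,1,0],"fingers":0.075},
    {"slide":[0,1,0],"fingers":0.075},
    {"slide":[0,1,0],"fingers":0.075},
    {"slide":[0,1,0],"fingers":0.075},
    {"slide":[0,1,0],"fingers":0.075},
    {"slide":[0,1,0],"fingers":0.075},
    {"slide":[0,1,0],"fingers":0.075},
    {"slide":[0,1,0],"fingers":0.075},
    {"slide":[0,1,0],"fingers":0.075},
    {"slide":[0,0.3,0],"fingers":0.075},
  ],
  squeeze=25,
)

```text
$.plan[9]: bad value
```

>>> play_rows(
  plan=[
    {"slide":[1,1,0],"roll":0.5,"fingers":0.075},
    {"slide":[1,1,0],"roll":0.5,"fingers":0.075},
    {"slide":[1,1,0],"roll":0.5,"fingers":0.075},
    {"slide":[1,1,0],"roll":0.5,"fingers":0.075},
    {"slide":[1,1,0],"roll":0.5,"fingers":0.075},
    {"slide":[1,1,0],"roll":0.5,"fingers":0.075},
    {"slide":[1,1,0],"roll":0.5,"fingers":0.075},
    {"slide":[1,1,0],"roll":0.5,"fingers":0.075},
    {"slide":[1,1,0],"roll":0.5,"fingers":0.075},
    {"slide":[1,1,0],"roll":0,"fingers":0.075},
    {"slide":[0.9,1,0],"roll":0,"fingers":0.075},
    {"slide":[0,1,0],"roll":0,"fingers":0.075},
    {"slide":[0,1,0],"roll":0,"fingers":0.075},
    {"slide":[0,1,0],"roll":0,"fingers":0.075},
    {"slide":[0,1,0],"roll":0,"fingers":0.075},
    {"slide":[0,1,0],"roll":0,"fingers":0.075},
    {"slide":[0,1,0],"roll":0,"fingers":0.075},
    {"slide":[0,1,0],"roll":0,"fingers":0.075},
    {"slide":[0,1,0],"roll":0,"fingers":0.075},
    {"slide":[0,0.3,0],"roll":0,"fingers":0.075},
  ],
  squeeze=25,
)

```text
t: 3.9
tool_pos: [0.5059, 0.0077, 0.2188]
orientation: [1.662, 0.837, -1.661]
force: [0.7, -0.1, 0.3]
opening: 0.05
```

Run:
```python
from h import *
from scipy.spatial.transform import Rotation as Ro
loose()
s=robot.read_state(); print(s["tool_pos"],s["q"],Ro.from_rotvec(s["orientation"]).as_matrix().round(3))
```

```text
top [267.8, 213.4, 85.0, 9.0, 15.0] -> [0.5035 0.1167]
top [216.7, 217.0, 34.0, 6.0, 7.0] -> [0.487  0.2905]
top [194.0, 224.2, 34.0, 7.0, 7.0] -> [0.4606 0.366 ]
top [217.7, 236.4, 33.0, 6.0, 6.0] -> [0.4212 0.2825]
side [196.6, 273.9, 130.0, 21.0, 10.0] -> [0.7395 0.206 ]
side [258.8, 293.6, 54.0, 8.0, 8.0] -> [0.5691 0.176 ]
side [277.4, 308.0, 59.0, 8.0, 9.0] -> [0.5079 0.1867]
side [316.0, 321.8, 62.0, 9.0, 9.0] -> [0.4102 0.1728]
side [259.0, 348.3, 72.0, 9.0, 10.0] -> [0.488 0.29 ]
side [286.1, 359.4, 75.0, 9.0, 10.0] -> [0.4224 0.2819]
side [248.4, 384.6, 88.0, 10.0, 11.0] -> [0.4615 0.3656]
[0.50596617 0.00677763 0.21871351] [-8.78554504e-02 -1.26178655e-01  1.74499884e+00 -1.42669175e-04
  1.52260215e+00  5.50390727e-01] [[ 0.     0.803 -0.596]
 [-0.    -0.596 -0.803]
 [-1.     0.     0.   ]]
```

>>> play_rows(
  plan=[
    {"slide":[0,1,-0.5],"roll":0,"fingers":0.075},
    {"slide":[0,1,-0.5],"roll":0,"fingers":0.075},
    {"slide":[0,1,-0.5],"roll":0,"fingers":0.075},
    {"slide":[0,1,-0.5],"roll":0,"fingers":0.075},
    {"slide":[0,1,-0.5],"roll":0,"fingers":0.075},
    {"slide":[0.03,1,-0.5],"roll":0,"fingers":0.075},
    {"slide":[0,0,-0.9],"roll":0,"fingers":0.075},
    {"slide":[0,0,-0.9],"roll":0,"fingers":0.075},
    {"slide":[0,0,-0.9],"roll":0,"fingers":0.075},
    {"slide":[0,0,-0.9],"roll":0,"fingers":0.075},
    {"slide":[0,0,-0.35],"roll":0,"fingers":0.075},
    {"slide":[0,0,0],"roll":0,"fingers":0.075},
    {"slide":[0,0,0],"roll":0,"fingers":-1},
    {"slide":[0,0,0],"roll":0,"fingers":-1},
    {"slide":[0,0,0],"roll":0,"fingers":-1},
    {"slide":[0,0,0.4],"roll":0,"fingers":-1},
    {"slide":[0,0,1],"roll":0,"fingers":-1},
    {"slide":[0,0,1],"roll":0,"fingers":-1},
  ],
  squeeze=25,
)

```text
t: 6.25
tool_pos: [0.5067, 0.1863, 0.0836]
orientation: [1.663, 0.835, -1.663]
force: [0.8, -0.7, -0.1]
opening: 0.0236
```

>>> play_rows(
  plan=[
    {"slide":[0,-0.5,1],"roll":0,"fingers":-1},
    {"slide":[0.63,-1,1],"roll":0,"fingers":-1},
    {"slide":[0,-1,1],"roll":0,"fingers":-1},
    {"slide":[0,-1,0.2],"roll":0,"fingers":-1},
    {"slide":[0,-1,0],"roll":0,"fingers":-1},
    {"slide":[0,-1,0],"roll":0,"fingers":-1},
    {"slide":[0,-1,0],"roll":0,"fingers":-1},
    {"slide":[0,-1,0],"roll":0,"fingers":-1},
    {"slide":[0,-1,0],"roll":0,"fingers":-1},
    {"slide":[0,-1,0],"roll":0,"fingers":-1},
    {"slide":[0,-1,0],"roll":0,"fingers":-1},
    {"slide":[0,-1,0],"roll":0,"fingers":-1},
    {"slide":[0,-1,0],"roll":0,"fingers":-1},
    {"slide":[0,-1,0],"roll":0,"fingers":-1},
    {"slide":[0,-0.8,0],"roll":0,"fingers":-1},
    {"slide":[0,0,-0.7],"roll":0,"fingers":-1},
    {"slide":[0,0,-0.5],"roll":0,"fingers":-1},
    {"slide":[0,0,0],"roll":0,"fingers":-1},
  ],
)

```text
t: 8.5
tool_pos: [0.5247, -0.2418, 0.1405]
orientation: [1.662, 0.839, -1.665]
force: [0.5, 0.3, 0.1]
opening: 0.0235
```

Run:
```python
from h import *
snap("top","t2.png",(300,140,440,280),4)
snap("side","s2.png",(240,100,480,280),3)
```

```text
(no output)
```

View pics/s2.png

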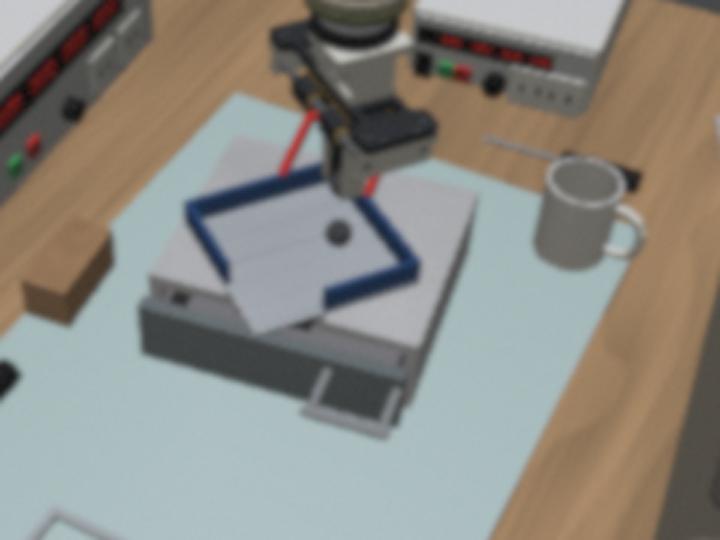

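View pics/t2.png

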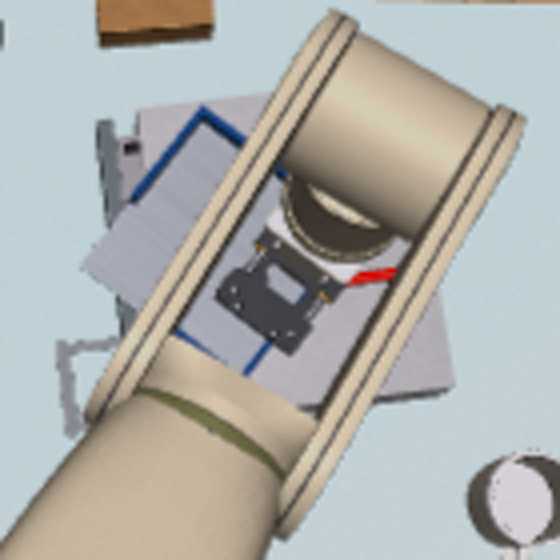

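>>> play_rows(
  plan=[
    {"slide":[0.06,0.05,-0.2],"roll":0,"fingers":-1},
    {"slide":[0,0,-0.22],"roll":0,"fingers":-1},
    {"slide":[0,0,0],"roll":0,"fingers":-1},
  ],
)

```text
t: 8.98
tool_pos: [0.5271, -0.2408, 0.1287]
orientation: [1.662, 0.837, -1.664]
force: [-0.1, -0.2, -1.1]
opening: 0.0233
```

>>> play_rows(
  plan=[
    {"slide":[0,0,0],"roll":0,"fingers":-0.4},
    {"slide":[0,0,0],"roll":0,"fingers":-0.3},
    {"slide":[0,0,0],"roll":0,"fingers":-0.3},
    {"slide":[0,0,0.6],"roll":0,"fingers":-0.3},
    {"slide":[0,0,1],"roll":0,"fingers":-0.3},
    {"slide":[-0.28,0.98,0.1],"roll":0,"fingers":-0.3},
    {"slide":[-0.28,0.98,0],"roll":0,"fingers":-0.3},
    {"slide":[-0.28,0.98,0],"roll":0,"fingers":0.075},
    {"slide":[-0.28,0.98,0],"roll":0,"fingers":0.075},
    {"slide":[-0.28,0.98,0],"roll":0,"fingers":0.075},
    {"slide":[-0.28,0.98,0],"roll":0,"fingers":0.075},
    {"slide":[-0.28,0.98,0],"roll":0,"fingers":0.075},
    {"slide":[-0.28,0.98,0],"roll":0,"fingers":0.075},
    {"slide":[-0.28,0.98,0],"roll":0,"fingers":0.075},
    {"slide":[-0.28,0.98,0],"roll":0,"fingers":0.075},
  ],
)

```text
t: 10.85
tool_pos: [0.4438, 0.0537, 0.1823]
orientation: [1.664, 0.834, -1.661]
force: [1.0, 0.1, -0.2]
opening: 0.05
```

```bash
cat >> h.py <<'E'
def tray():
    o=np.array([.531,-.172]);p=np.array([.802,-.598]);q=np.array([-.598,-.802])
    for n,box in(("top",(315,165,400,240)),("side",(295,145,385,225))):
        for b in darkblobs(n,box,amax=75):
            w=onz(n,b[:2],.1295)[:2]; d=(w-o)*1000; print("tray",n,np.round(b,0).tolist(),w.round(4),"pq",np.round([d@p,d@q],0))
    print("tcp",robot.read_state()["tool_pos"].round(4),robot.read_state()["t"])
E
python3 - <<'E'
from h import *
loose();tray()
snap("side","s3.png",(240,100,480,280),3)
E
```

```text
top [216.7, 217.0, 34.0, 6.0, 7.0] -> [0.4871 0.2905]
top [194.0, 224.2, 34.0, 7.0, 7.0] -> [0.4606 0.366 ]
top [217.7, 236.4, 33.0, 6.0, 6.0] -> [0.4212 0.2825]
side [196.6, 273.9, 130.0, 21.0, 10.0] -> [0.7395 0.2061]
side [258.8, 293.6, 54.0, 8.0, 8.0] -> [0.5691 0.176 ]
side [316.1, 321.8, 62.0, 9.0, 9.0] -> [0.4102 0.1728]
side [259.0, 348.3, 71.0, 9.0, 10.0] -> [0.488 0.29 ]
side [286.1, 359.4, 74.0, 9.0, 10.0] -> [0.4224 0.2819]
side [248.4, 384.6, 88.0, 10.0, 11.0] -> [0.4615 0.3656]
tray top [369.0, 183.0, 67.0, 38.0, 29.0] [ 0.592  -0.2167] pq [76. -1.]
tray top [377.0, 203.0, 41.0, 7.0, 7.0] [ 0.5263 -0.2411] pq [38. 58.]
tray top [363.0, 209.0, 39.0, 7.0, 8.0] [ 0.5049 -0.197 ] pq [-6. 36.]
tray side [380.0, 217.0, 37.0, 9.0, 18.0] [ 0.3821 -0.1016] pq [-162.   33.]
tcp [0.444  0.0529 0.1818] 11.05
```

View pics/s3.png

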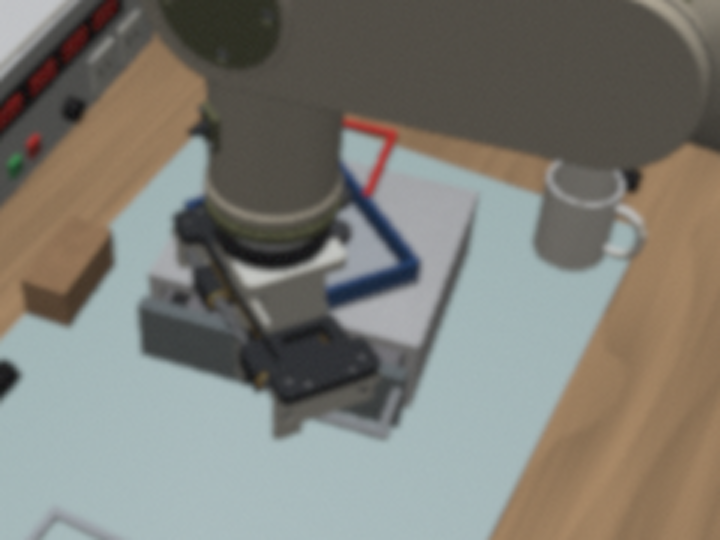

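>>> play_rows(
  plan=[
    {"slide":[-0.29,1,-0.6],"roll":0,"fingers":0.075},
    {"slide":[-0.29,1,-0.6],"roll":0,"fingers":0.075},
    {"slide":[-0.29,1,-0.6],"roll":0,"fingers":0.075},
    {"slide":[-0.29,1,-0.6],"roll":0,"fingers":0.075},
    {"slide":[0,0,-0.9],"roll":0,"fingers":0.075},
    {"slide":[0,0,-0.9],"roll":0,"fingers":0.075},
    {"slide":[0,0,-0.9],"roll":0,"fingers":0.075},
    {"slide":[0,0,-0.63],"roll":0,"fingers":0.075},
    {"slide":[0,0,0],"roll":0,"fingers":0.075},
    {"slide":[0,0,0],"roll":0,"fingers":-1},
    {"slide":[0,0,0],"roll":0,"fingers":-1},
    {"slide":[0,0,0],"roll":0,"fingers":-1},
    {"slide":[0,0,0.5],"roll":0,"fingers":-1},
    {"slide":[0,0,1],"roll":0,"fingers":-1},
    {"slide":[0,0,1],"roll":0,"fingers":-1},
  ],
)

```text
t: 12.98
tool_pos: [0.4087, 0.1727, 0.0853]
orientation: [1.663, 0.835, -1.663]
force: [-0.2, 0.2, -1.6]
opening: 0.0238
```

>>> play_rows(
  plan=[
    {"slide":[0.385,-0.95,1],"roll":0,"fingers":-1},
    {"slide":[0.385,-0.95,1],"roll":0,"fingers":-1},
    {"slide":[0.385,-0.95,1],"roll":0,"fingers":-1},
    {"slide":[0.385,-0.95,0.2],"roll":0,"fingers":-1},
    {"slide":[0.385,-0.95,0],"roll":0,"fingers":-1},
    {"slide":[0.385,-0.95,0],"roll":0,"fingers":-1},
    {"slide":[0.385,-0.95,0],"roll":0,"fingers":-1},
    {"slide":[0.385,-0.95,0],"roll":0,"fingers":-1},
    {"slide":[0.385,-0.95,0],"roll":0,"fingers":-1},
    {"slide":[0.385,-0.95,0],"roll":0,"fingers":-1},
    {"slide":[0.385,-0.95,0],"roll":0,"fingers":-1},
    {"slide":[0.385,-0.95,0],"roll":0,"fingers":-1},
    {"slide":[0.385,-0.95,0],"roll":0,"fingers":-1},
    {"slide":[0,0,-0.7],"roll":0,"fingers":-1},
    {"slide":[0,0,-0.7],"roll":0,"fingers":-1},
    {"slide":[0,0,-0.3],"roll":0,"fingers":-1},
    {"slide":[0,0,0],"roll":0,"fingers":-1},
  ],
)

```text
t: 15.1
tool_pos: [0.5585, -0.1975, 0.1286]
orientation: [1.662, 0.836, -1.663]
force: [-0.1, -0.3, -0.5]
opening: 0.0237
```

>>> play_rows(
  plan=[
    {"slide":[0,0,0],"roll":0,"fingers":-0.4},
    {"slide":[0,0,0],"roll":0,"fingers":-0.3},
    {"slide":[0,0,0],"roll":0,"fingers":-0.3},
    {"slide":[0,0,0.6],"roll":0,"fingers":-0.3},
    {"slide":[0,0,1],"roll":0,"fingers":-0.3},
    {"slide":[0,1,0.1],"roll":0,"fingers":-0.3},
    {"slide":[0,1,0],"roll":0,"fingers":-0.3},
    {"slide":[0,1,0],"roll":0,"fingers":0.075},
    {"slide":[0,1,0],"roll":0,"fingers":0.075},
    {"slide":[0,1,0],"roll":0,"fingers":0.075},
    {"slide":[0,1,0],"roll":0,"fingers":0.075},
    {"slide":[0,1,0],"roll":0,"fingers":0.075},
    {"slide":[0,1,0],"roll":0,"fingers":0.075},
    {"slide":[0,1,0],"roll":0,"fingers":0.075},
  ],
)

```text
t: 16.85
tool_pos: [0.5593, 0.0733, 0.1814]
orientation: [1.664, 0.835, -1.661]
force: [1.1, -0.4, 0.2]
opening: 0.05
```

Run:
```python
from h import *
loose();tray()
```

```text
top [235.8, 203.3, 349.0, 9.0, 48.0] -> [0.536  0.2279]
top [264.7, 181.8, 60.0, 15.0, 5.0] -> [0.6133 0.1324]
top [216.7, 217.0, 33.0, 6.0, 7.0] -> [0.4871 0.2905]
top [194.0, 224.2, 33.0, 7.0, 7.0] -> [0.4606 0.366 ]
top [217.7, 236.4, 33.0, 6.0, 6.0] -> [0.4211 0.2825]
top [233.2, 241.2, 25.0, 8.0, 11.0] -> [0.4061 0.2293]
side [196.6, 273.9, 130.0, 21.0, 10.0] -> [0.7395 0.206 ]
side [258.8, 293.6, 52.0, 8.0, 8.0] -> [0.5691 0.176 ]
side [259.0, 348.3, 70.0, 9.0, 10.0] -> [0.488 0.29 ]
side [286.1, 359.4, 73.0, 9.0, 10.0] -> [0.4224 0.2819]
side [248.4, 384.6, 87.0, 10.0, 11.0] -> [0.4615 0.3656]
tray top [369.0, 183.0, 67.0, 38.0, 29.0] [ 0.592  -0.2166] pq [76. -1.]
tray top [363.0, 193.0, 41.0, 7.0, 8.0] [ 0.5591 -0.1975] pq [38.  4.]
tray top [377.0, 203.0, 40.0, 7.0, 7.0] [ 0.5262 -0.2411] pq [38. 58.]
tray top [363.0, 209.0, 39.0, 7.0, 8.0] [ 0.5049 -0.197 ] pq [-6. 36.]
tray side [335.0, 171.0, 42.0, 7.0, 7.0] [ 0.5617 -0.1981] pq [40.  3.]
tray side [309.0, 182.0, 64.0, 13.0, 22.0] [ 0.6025 -0.1248] pq [ 29. -81.]
tray side [352.0, 177.0, 44.0, 8.0, 8.0] [ 0.5077 -0.1979] pq [-3. 35.]
tray side [342.0, 208.0, 18.0, 8.0, 3.0] [ 0.4799 -0.0806] pq [-96. -43.]
tray side [381.0, 216.0, 33.0, 7.0, 18.0] [ 0.382  -0.1031] pq [-161.   34.]
tcp [0.5593 0.0725 0.1809] 17.05
```

>>> play_rows(
  plan=[
    {"slide":[0.075,0.865,-0.6],"roll":0,"fingers":0.075},
    {"slide":[0.075,0.865,-0.6],"roll":0,"fingers":0.075},
    {"slide":[0.075,0.865,-0.6],"roll":0,"fingers":0.075},
    {"slide":[0.075,0.865,-0.6],"roll":0,"fingers":0.075},
    {"slide":[0,0,-0.9],"roll":0,"fingers":0.075},
    {"slide":[0,0,-0.9],"roll":0,"fingers":0.075},
    {"slide":[0,0,-0.9],"roll":0,"fingers":0.075},
    {"slide":[0,0,-0.6],"roll":0,"fingers":0.075},
    {"slide":[0,0,0],"roll":0,"fingers":0.075},
    {"slide":[0,0,0],"roll":0,"fingers":-1},
    {"slide":[0,0,0],"roll":0,"fingers":-1},
    {"slide":[0,0,0],"roll":0,"fingers":-1},
    {"slide":[0,0,0.5],"roll":0,"fingers":-1},
    {"slide":[0,0,1],"roll":0,"fingers":-1},
    {"slide":[0,0,1],"roll":0,"fingers":-1},
  ],
)

```text
t: 18.92
tool_pos: [0.5679, 0.1762, 0.0854]
orientation: [1.663, 0.835, -1.662]
force: [0.6, -0.6, -0.6]
opening: 0.0234
```

>>> play_rows(
  plan=[
    {"slide":[0.03,-0.97,1],"roll":0,"fingers":-1},
    {"slide":[0.03,-0.97,1],"roll":0,"fingers":-1},
    {"slide":[0.03,-0.97,1],"roll":0,"fingers":-1},
    {"slide":[0.03,-0.97,0.2],"roll":0,"fingers":-1},
    {"slide":[0.03,-0.97,0],"roll":0,"fingers":-1},
    {"slide":[0.03,-0.97,0],"roll":0,"fingers":-1},
    {"slide":[0.03,-0.97,0],"roll":0,"fingers":-1},
    {"slide":[0.03,-0.97,0],"roll":0,"fingers":-1},
    {"slide":[0.03,-0.97,0],"roll":0,"fingers":-1},
    {"slide":[0.03,-0.97,0],"roll":0,"fingers":-1},
    {"slide":[0.03,-0.97,0],"roll":0,"fingers":-1},
    {"slide":[0.03,-0.97,0],"roll":0,"fingers":-1},
    {"slide":[0,0,-0.7],"roll":0,"fingers":-1},
    {"slide":[0,0,-0.7],"roll":0,"fingers":-1},
    {"slide":[0,0,-0.3],"roll":0,"fingers":-1},
    {"slide":[0,0,0],"roll":0,"fingers":-1},
  ],
)

```text
t: 20.92
tool_pos: [0.5778, -0.1719, 0.1271]
orientation: [1.661, 0.838, -1.664]
force: [-0.5, -0.2, -0.2]
opening: 0.0234
```

>>> play_rows(
  plan=[
    {"slide":[0,0,0],"roll":0,"fingers":-0.4},
    {"slide":[0,0,0],"roll":0,"fingers":-0.3},
    {"slide":[0,0,0],"roll":0,"fingers":-0.3},
    {"slide":[0,0,0.6],"roll":0,"fingers":-0.3},
    {"slide":[0,0,1],"roll":0,"fingers":-0.3},
    {"slide":[-0.2,1,0.1],"roll":0,"fingers":-0.3},
    {"slide":[-0.2,1,0],"roll":0,"fingers":-0.3},
    {"slide":[-0.2,1,0],"roll":0,"fingers":0.075},
    {"slide":[-0.2,1,0],"roll":0,"fingers":0.075},
    {"slide":[-0.2,1,0],"roll":0,"fingers":0.075},
    {"slide":[-0.2,1,0],"roll":0,"fingers":0.075},
    {"slide":[-0.2,1,0],"roll":0,"fingers":0.075},
    {"slide":[-0.2,1,0],"roll":0,"fingers":0.075},
    {"slide":[-0.2,1,0],"roll":0,"fingers":0.075},
    {"slide":[-0.2,1,0],"roll":0,"fingers":0.075},
    {"slide":[-0.2,1,0],"roll":0,"fingers":0.075},
    {"slide":[-0.2,1,0],"roll":0,"fingers":0.075},
  ],
)

```text
t: 23.05
tool_pos: [0.507, 0.188, 0.1815]
orientation: [1.665, 0.835, -1.661]
force: [-0.5, -0.1, 0.2]
opening: 0.0502
```

Run:
```python
from h import *
loose();tray()
```

```text
top [215.5, 215.3, 373.0, 32.0, 27.0] -> [0.493  0.2948]
top [217.7, 236.4, 33.0, 6.0, 6.0] -> [0.4212 0.2826]
side [196.6, 273.9, 127.0, 21.0, 10.0] -> [0.7394 0.2061]
side [271.2, 272.9, 122.0, 25.0, 10.0] -> [0.577  0.1107]
side [259.0, 348.3, 70.0, 9.0, 10.0] -> [0.488 0.29 ]
side [286.1, 359.4, 73.0, 9.0, 10.0] -> [0.4224 0.2819]
side [248.4, 384.6, 86.0, 10.0, 11.0] -> [0.4615 0.3656]
tray top [369.0, 183.0, 67.0, 38.0, 29.0] [ 0.592  -0.2167] pq [76. -1.]
tray top [355.0, 187.0, 40.0, 7.0, 7.0] [ 0.5774 -0.1729] pq [ 38. -27.]
tray top [363.0, 193.0, 40.0, 7.0, 7.0] [ 0.5589 -0.1975] pq [38.  4.]
tray top [377.0, 203.0, 40.0, 7.0, 7.0] [ 0.5263 -0.2411] pq [38. 58.]
tray top [363.0, 209.0, 39.0, 7.0, 8.0] [ 0.5049 -0.197 ] pq [-6. 36.]
tray side [300.0, 199.0, 31.0, 7.0, 6.0] [ 0.5899 -0.0568] pq [ -22. -128.]
tray side [342.0, 208.0, 18.0, 8.0, 3.0] [ 0.4798 -0.0806] pq [-96. -43.]
tray side [381.0, 216.0, 30.0, 7.0, 18.0] [ 0.3818 -0.1036] pq [-161.   34.]
tcp [0.5071 0.1871 0.1809] 23.25
```

>>> play_rows(
  plan=[
    {"slide":[-0.165,0.86,-0.6],"roll":0,"fingers":0.075},
    {"slide":[-0.165,0.86,-0.6],"roll":0,"fingers":0.075},
    {"slide":[-0.165,0.86,-0.6],"roll":0,"fingers":0.075},
    {"slide":[-0.165,0.86,-0.6],"roll":0,"fingers":0.075},
    {"slide":[0,0,-0.9],"roll":0,"fingers":0.075},
    {"slide":[0,0,-0.9],"roll":0,"fingers":0.075},
    {"slide":[0,0,-0.9],"roll":0,"fingers":0.075},
    {"slide":[0,0,-0.6],"roll":0,"fingers":0.075},
    {"slide":[0,0,0],"roll":0,"fingers":0.075},
    {"slide":[0,0,0],"roll":0,"fingers":-1},
    {"slide":[0,0,0],"roll":0,"fingers":-1},
    {"slide":[0,0,0],"roll":0,"fingers":-1},
    {"slide":[0,0,0.5],"roll":0,"fingers":-1},
    {"slide":[0,0,1],"roll":0,"fingers":-1},
    {"slide":[0,0,1],"roll":0,"fingers":-1},
  ],
)

```text
t: 25.12
tool_pos: [0.4869, 0.2902, 0.0854]
orientation: [1.663, 0.835, -1.662]
force: [0.2, 0.1, -0.7]
opening: 0.0236
```

>>> play_rows(
  plan=[
    {"slide":[-0.04,-0.96,1],"roll":0,"fingers":-1},
    {"slide":[-0.04,-0.96,1],"roll":0,"fingers":-1},
    {"slide":[-0.04,-0.96,1],"roll":0,"fingers":-1},
    {"slide":[-0.04,-0.96,0.2],"roll":0,"fingers":-1},
    {"slide":[-0.04,-0.96,0],"roll":0,"fingers":-1},
    {"slide":[-0.04,-0.96,0],"roll":0,"fingers":-1},
    {"slide":[-0.04,-0.96,0],"roll":0,"fingers":-1},
    {"slide":[-0.04,-0.96,0],"roll":0,"fingers":-1},
    {"slide":[-0.04,-0.96,0],"roll":0,"fingers":-1},
    {"slide":[-0.04,-0.96,0],"roll":0,"fingers":-1},
    {"slide":[-0.04,-0.96,0],"roll":0,"fingers":-1},
    {"slide":[-0.04,-0.96,0],"roll":0,"fingers":-1},
    {"slide":[-0.04,-0.96,0],"roll":0,"fingers":-1},
    {"slide":[-0.04,-0.96,0],"roll":0,"fingers":-1},
    {"slide":[-0.04,-0.96,0],"roll":0,"fingers":-1},
    {"slide":[-0.04,-0.96,0],"roll":0,"fingers":-1},
    {"slide":[-0.04,-0.9,0],"roll":0,"fingers":-1},
    {"slide":[0,0,0],"roll":0,"fingers":-1},
  ],
)

```text
t: 27.38
tool_pos: [0.4664, -0.1991, 0.1807]
orientation: [1.664, 0.833, -1.664]
force: [0.2, 0.5, -0.8]
opening: 0.0235
```

>>> play_rows(
  plan=[
    {"slide":[0,0.04,-0.7],"roll":0,"fingers":-1},
    {"slide":[0,0,-0.6],"roll":0,"fingers":-1},
    {"slide":[0,0,-0.4],"roll":0,"fingers":-1},
    {"slide":[0,0,0],"roll":0,"fingers":-1},
  ],
)

```text
t: 27.88
tool_pos: [0.4657, -0.1957, 0.1274]
orientation: [1.662, 0.838, -1.664]
force: [0.0, 0.1, -0.2]
opening: 0.0238
```

>>> play_rows(
  plan=[
    {"slide":[0,0,0],"roll":0,"fingers":-0.4},
    {"slide":[0,0,0],"roll":0,"fingers":-0.33},
    {"slide":[0,0,0],"roll":0,"fingers":-0.33},
    {"slide":[0,0,0.6],"roll":0,"fingers":-0.33},
    {"slide":[0,0,1],"roll":0,"fingers":-0.33},
    {"slide":[-0.1,1,0.2],"roll":0,"fingers":-0.3},
    {"slide":[-0.1,1,0],"roll":0,"fingers":-0.3},
    {"slide":[-0.1,1,0],"roll":0,"fingers":0.075},
    {"slide":[-0.1,1,0],"roll":0,"fingers":0.075},
    {"slide":[-0.1,1,0],"roll":0,"fingers":0.075},
    {"slide":[-0.1,1,0],"roll":0,"fingers":0.075},
    {"slide":[-0.1,1,0],"roll":0,"fingers":0.075},
    {"slide":[-0.1,1,0],"roll":0,"fingers":0.075},
    {"slide":[-0.1,1,0],"roll":0,"fingers":0.075},
    {"slide":[-0.1,1,0],"roll":0,"fingers":0.075},
    {"slide":[-0.1,1,0],"roll":0,"fingers":0.075},
    {"slide":[-0.1,1,0],"roll":0,"fingers":0.075},
  ],
)

```text
t: 30.0
tool_pos: [0.4308, 0.1646, 0.1844]
orientation: [1.664, 0.835, -1.661]
force: [0.7, -0.6, -0.6]
opening: 0.0501
```

Run:
```python
from h import *
loose();tray()
```

```text
side [196.6, 273.9, 128.0, 21.0, 10.0] -> [0.7395 0.206 ]
side [318.9, 275.3, 385.0, 41.0, 17.0] -> [0.4681 0.0574]
side [286.1, 359.4, 72.0, 9.0, 10.0] -> [0.4224 0.2819]
side [248.4, 384.6, 85.0, 10.0, 10.0] -> [0.4615 0.3655]
tray top [369.0, 183.0, 68.0, 38.0, 29.0] [ 0.592  -0.2166] pq [76. -1.]
tray top [355.0, 187.0, 40.0, 7.0, 7.0] [ 0.5774 -0.1729] pq [ 38. -27.]
tray top [363.0, 193.0, 40.0, 7.0, 7.0] [ 0.5589 -0.1975] pq [38.  4.]
tray top [377.0, 203.0, 40.0, 7.0, 7.0] [ 0.5263 -0.2411] pq [38. 58.]
tray top [363.0, 209.0, 39.0, 7.0, 8.0] [ 0.5049 -0.197 ] pq [-6. 36.]
tray top [362.0, 222.0, 40.0, 7.0, 7.0] [ 0.4653 -0.1965] pq [-38.  59.]
tray side [342.0, 208.0, 18.0, 8.0, 3.0] [ 0.4798 -0.0806] pq [-96. -43.]
tray side [381.0, 216.0, 28.0, 7.0, 18.0] [ 0.3819 -0.104 ] pq [-160.   35.]
tcp [0.4308 0.1636 0.1837] 30.2
```

>>> play_rows(
  plan=[
    {"slide":[-0.075,0.99,-0.6],"roll":0,"fingers":0.075},
    {"slide":[-0.075,0.99,-0.6],"roll":0,"fingers":0.075},
    {"slide":[-0.075,0.99,-0.6],"roll":0,"fingers":0.075},
    {"slide":[-0.075,0.99,-0.6],"roll":0,"fingers":0.075},
    {"slide":[0,0,-0.9],"roll":0,"fingers":0.075},
    {"slide":[0,0,-0.9],"roll":0,"fingers":0.075},
    {"slide":[0,0,-0.9],"roll":0,"fingers":0.075},
    {"slide":[0,0,-0.69],"roll":0,"fingers":0.075},
    {"slide":[0,0,0],"roll":0,"fingers":0.075},
    {"slide":[0,0,0],"roll":0,"fingers":-1},
    {"slide":[0,0,0],"roll":0,"fingers":-1},
    {"slide":[0,0,0],"roll":0,"fingers":-1},
    {"slide":[0,0,0.5],"roll":0,"fingers":-1},
    {"slide":[0,0,1],"roll":0,"fingers":-1},
    {"slide":[0,0,1],"roll":0,"fingers":-1},
  ],
)

```text
t: 32.08
tool_pos: [0.4215, 0.2824, 0.0857]
orientation: [1.663, 0.835, -1.662]
force: [0.1, 0.4, -0.1]
opening: 0.0235
```

>>> play_rows(
  plan=[
    {"slide":[0.21,-1,1],"roll":0,"fingers":-1},
    {"slide":[0.21,-1,1],"roll":0,"fingers":-1},
    {"slide":[0.21,-1,1],"roll":0,"fingers":-1},
    {"slide":[0.21,-1,0.2],"roll":0,"fingers":-1},
    {"slide":[0.21,-1,0],"roll":0,"fingers":-1},
    {"slide":[0.21,-1,0],"roll":0,"fingers":-1},
    {"slide":[0.21,-1,0],"roll":0,"fingers":-1},
    {"slide":[0.21,-1,0],"roll":0,"fingers":-1},
    {"slide":[0.21,-1,0],"roll":0,"fingers":-1},
    {"slide":[0.21,-1,0],"roll":0,"fingers":-1},
    {"slide":[0.21,-1,0],"roll":0,"fingers":-1},
    {"slide":[0.21,-1,0],"roll":0,"fingers":-1},
    {"slide":[0.21,-1,0],"roll":0,"fingers":-1},
    {"slide":[0.21,-1,0],"roll":0,"fingers":-1},
    {"slide":[0.21,-1,0],"roll":0,"fingers":-1},
    {"slide":[0,0,-0.7],"roll":0,"fingers":-1},
    {"slide":[0,0,-0.7],"roll":0,"fingers":-1},
    {"slide":[0,0,-0.3],"roll":0,"fingers":-1},
    {"slide":[0,0,0],"roll":0,"fingers":-1},
  ],
)

```text
t: 34.45
tool_pos: [0.5157, -0.1675, 0.1291]
orientation: [1.662, 0.836, -1.663]
force: [-0.0, -0.2, -0.9]
opening: 0.0235
```

>>> play_rows(
  plan=[
    {"slide":[0,0,0],"roll":0,"fingers":-0.4},
    {"slide":[0,0,0],"roll":0,"fingers":-0.33},
    {"slide":[0,0,0],"roll":0,"fingers":-0.33},
    {"slide":[0,0,0.6],"roll":0,"fingers":-0.33},
    {"slide":[0,0,1],"roll":0,"fingers":-0.33},
    {"slide":[-0.1,1,0.2],"roll":0,"fingers":-0.3},
    {"slide":[-0.1,1,0],"roll":0,"fingers":-0.3},
    {"slide":[-0.1,1,0],"roll":0,"fingers":0.075},
    {"slide":[-0.1,1,0],"roll":0,"fingers":0.075},
    {"slide":[-0.1,1,0],"roll":0,"fingers":0.075},
    {"slide":[-0.1,1,0],"roll":0,"fingers":0.075},
    {"slide":[-0.1,1,0],"roll":0,"fingers":0.075},
    {"slide":[-0.1,1,0],"roll":0,"fingers":0.075},
    {"slide":[-0.1,1,0],"roll":0,"fingers":0.075},
    {"slide":[-0.1,1,0],"roll":0,"fingers":0.075},
    {"slide":[-0.1,1,0],"roll":0,"fingers":0.075},
    {"slide":[-0.1,1,0],"roll":0,"fingers":0.075},
    {"slide":[-0.1,1,0],"roll":0,"fingers":0.075},
    {"slide":[-0.1,1,0],"roll":0,"fingers":0.075},
  ],
)

```text
t: 36.83
tool_pos: [0.4742, 0.2535, 0.1846]
orientation: [1.664, 0.835, -1.661]
force: [1.4, 1.0, -0.7]
opening: 0.0498
```

Run:
```python
from h import *
loose();tray()
```

```text
top [188.9, 201.7, 46.0, 15.0, 8.0] -> [0.5378 0.3892]
top [193.0, 210.5, 123.0, 19.0, 13.0] -> [0.5078 0.3729]
top [191.9, 227.4, 327.0, 24.0, 25.0] -> [0.4496 0.3722]
side [196.6, 273.9, 126.0, 21.0, 10.0] -> [0.7394 0.2061]
side [248.4, 384.6, 85.0, 10.0, 10.0] -> [0.4615 0.3655]
tray top [369.0, 183.0, 68.0, 38.0, 29.0] [ 0.5921 -0.2166] pq [76. -1.]
tray top [355.0, 187.0, 40.0, 7.0, 7.0] [ 0.5774 -0.1729] pq [ 38. -27.]
tray top [363.0, 193.0, 40.0, 7.0, 7.0] [ 0.559  -0.1975] pq [38.  4.]
tray top [377.0, 203.0, 40.0, 7.0, 7.0] [ 0.5263 -0.2411] pq [38. 58.]
tray top [354.0, 206.0, 40.0, 7.0, 7.0] [ 0.5149 -0.1685] pq [-15.   7.]
tray top [363.0, 209.0, 39.0, 7.0, 8.0] [ 0.5049 -0.197 ] pq [-6. 36.]
tray top [362.0, 222.0, 40.0, 7.0, 7.0] [ 0.4653 -0.1965] pq [-38.  59.]
tray side [342.0, 208.0, 17.0, 8.0, 3.0] [ 0.4798 -0.0806] pq [-96. -43.]
tray side [381.0, 216.0, 29.0, 7.0, 18.0] [ 0.3819 -0.1036] pq [-161.   34.]
tcp [0.4742 0.2526 0.184 ] 37.025
```

Ball 6 is at (.461,.3658), so dx is -.0132, dy is +.1132 and dz is -.174.

>>> play_rows(
  plan=[
    {"slide":[-0.11,0.945,-0.6],"roll":0,"fingers":0.075},
    {"slide":[-0.11,0.945,-0.6],"roll":0,"fingers":0.075},
    {"slide":[-0.11,0.945,-0.6],"roll":0,"fingers":0.075},
    {"slide":[-0.11,0.945,-0.6],"roll":0,"fingers":0.075},
    {"slide":[0,0,-0.9],"roll":0,"fingers":0.075},
    {"slide":[0,0,-0.9],"roll":0,"fingers":0.075},
    {"slide":[0,0,-0.9],"roll":0,"fingers":0.075},
    {"slide":[0,0,-0.7],"roll":0,"fingers":0.075},
    {"slide":[0,0,0],"roll":0,"fingers":0.075},
    {"slide":[0,0,0],"roll":0,"fingers":-1},
    {"slide":[0,0,0],"roll":0,"fingers":-1},
    {"slide":[0,0,0],"roll":0,"fingers":-1},
    {"slide":[0,0,0.5],"roll":0,"fingers":-1},
    {"slide":[0,0,1],"roll":0,"fingers":-1},
    {"slide":[0,0,1],"roll":0,"fingers":-1},
  ],
)

```text
t: 38.9
tool_pos: [0.4608, 0.3658, 0.0858]
orientation: [1.663, 0.836, -1.662]
force: [-0.0, 0.9, -0.2]
opening: 0.0236
```

>>> play_rows(
  plan=[
    {"slide":[0.147,-0.993,1],"roll":0,"fingers":-1},
    {"slide":[0.147,-0.993,1],"roll":0,"fingers":-1},
    {"slide":[0.147,-0.993,1],"roll":0,"fingers":-1},
    {"slide":[0.147,-0.993,0.2],"roll":0,"fingers":-1},
    {"slide":[0.147,-0.993,0],"roll":0,"fingers":-1},
    {"slide":[0.147,-0.993,0],"roll":0,"fingers":-1},
    {"slide":[0.147,-0.993,0],"roll":0,"fingers":-1},
    {"slide":[0.147,-0.993,0],"roll":0,"fingers":-1},
    {"slide":[0.147,-0.993,0],"roll":0,"fingers":-1},
    {"slide":[0.147,-0.993,0],"roll":0,"fingers":-1},
    {"slide":[0.147,-0.993,0],"roll":0,"fingers":-1},
    {"slide":[0.147,-0.993,0],"roll":0,"fingers":-1},
    {"slide":[0.147,-0.993,0],"roll":0,"fingers":-1},
    {"slide":[0.147,-0.993,0],"roll":0,"fingers":-1},
    {"slide":[0.147,-0.993,0],"roll":0,"fingers":-1},
    {"slide":[0.147,-0.993,0],"roll":0,"fingers":-1},
    {"slide":[0.147,-0.993,0],"roll":0,"fingers":-1},
    {"slide":[0,0,-0.7],"roll":0,"fingers":-1},
    {"slide":[0,0,-0.7],"roll":0,"fingers":-1},
    {"slide":[0,0,-0.3],"roll":0,"fingers":-1},
  ],
)

```text
t: 41.4
tool_pos: [0.5352, -0.1406, 0.1286]
orientation: [1.662, 0.836, -1.664]
force: [0.5, -0.1, -0.3]
opening: 0.0237
```

>>> play_rows(
  plan=[
    {"slide":[0,0,0],"roll":0,"fingers":-1},
    {"slide":[0,0,0],"roll":0,"fingers":-0.4},
    {"slide":[0,0,0],"roll":0,"fingers":-0.33},
    {"slide":[0,0,0],"roll":0,"fingers":-0.33},
    {"slide":[0,0,0.6],"roll":0,"fingers":-0.33},
    {"slide":[0,0,1],"roll":0,"fingers":-0.33},
    {"slide":[0,0,1],"roll":0,"fingers":-0.33},
    {"slide":[-0.5,1,0],"roll":0.9375,"fingers":-1},
    {"slide":[-0.5,1,0],"roll":0.9375,"fingers":-1},
    {"slide":[-0.5,1,0],"roll":0.9375,"fingers":-1},
    {"slide":[-0.5,1,0],"roll":0.9375,"fingers":-1},
    {"slide":[-0.5,1,0],"roll":0.9375,"fingers":-1},
    {"slide":[-0.5,1,0],"roll":0.9375,"fingers":-1},
    {"slide":[-0.5,1,0],"roll":0,"fingers":-1},
    {"slide":[0,1,0],"roll":0,"fingers":-1},
  ],
)

```text
t: 43.28
tool_pos: [0.4305, 0.1002, 0.2087]
orientation: [1.102, 1.273, -1.1]
force: [0.4, 0.7, -0.2]
opening: 0.0009
```

Run:
```python
from h import *
loose();tray()
for t,z in (("drawer_handle",.063),):
  for n in("top","side"):
    r=robot.mark_of(n,t); print(t,n,[(np.round(x["point"],1).tolist(),round(x["p"],2),np.round(onz(n,x["point"],z)[:2],4).tolist()) for x in r if x["p"]>.3])
snap("top","t4.png",(160,130,460,290),2.6)
snap("side","s4.png",(200,100,460,300),3)
```

```text
top [270.6, 194.9, 19.0, 2.0, 15.0] -> [0.5677 0.1102]
top [231.1, 232.7, 375.0, 45.0, 38.0] -> [0.4347 0.238 ]
top [270.8, 221.2, 12.0, 1.0, 12.0] -> [0.4767 0.1052]
top [255.5, 242.5, 89.0, 13.0, 14.0] -> [0.4033 0.1536]
side [196.6, 273.9, 130.0, 21.0, 10.0] -> [0.7395 0.206 ]
tray top [369.0, 183.0, 68.0, 38.0, 29.0] [ 0.5921 -0.2166] pq [76. -1.]
tray top [355.0, 187.0, 40.0, 7.0, 7.0] [ 0.5774 -0.1729] pq [ 38. -27.]
tray top [363.0, 193.0, 40.0, 7.0, 7.0] [ 0.559  -0.1975] pq [38.  4.]
tray top [345.0, 200.0, 42.0, 7.0, 7.0] [ 0.5347 -0.1415] pq [-15. -27.]
tray top [377.0, 203.0, 40.0, 7.0, 7.0] [ 0.5263 -0.2412] pq [38. 58.]
tray top [354.0, 206.0, 40.0, 7.0, 7.0] [ 0.5149 -0.1685] pq [-15.   7.]
tray top [363.0, 209.0, 39.0, 7.0, 8.0] [ 0.5049 -0.197 ] pq [-6. 36.]
tray top [362.0, 222.0, 40.0, 7.0, 7.0] [ 0.4652 -0.1965] pq [-38.  59.]
tray side [378.0, 146.0, 29.0, 14.0, 3.0] [ 0.5021 -0.3597] pq [ 89. 168.]
tray side [381.0, 216.0, 32.0, 7.0, 18.0] [ 0.3819 -0.1033] pq [-161.   34.]
tcp [0.4311 0.0994 0.2081] 43.475
drawer_handle top [([315.9, 237.0], 0.98, [0.4215, -0.0503])]
drawer_handle side [([354.4, 238.2], 0.59, [0.4287, -0.0589]), ([229.0, 329.0], 0.4, [0.5523, 0.3021])]
```

View pics/t4.png

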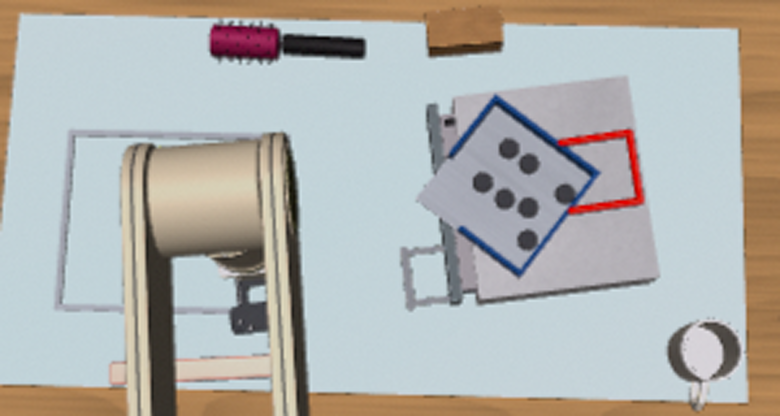

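View pics/s4.png

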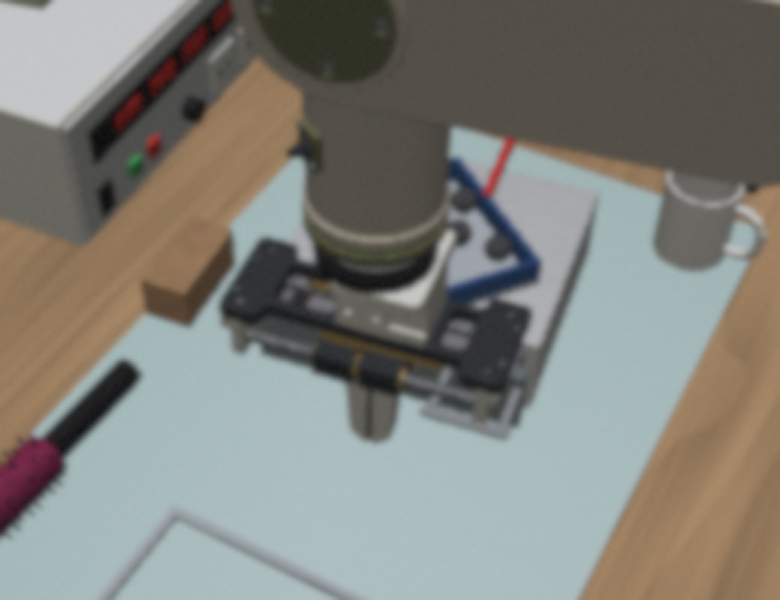

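>>> play_rows(
  plan=[
    {"slide":[-0.036,-0.954,0],"roll":0,"fingers":-1},
    {"slide":[-0.036,-0.954,0],"roll":0,"fingers":-1},
    {"slide":[-0.036,-0.954,0],"roll":0,"fingers":-1},
    {"slide":[-0.036,-0.954,0],"roll":0,"fingers":-1},
    {"slide":[-0.036,-0.954,-0.5],"roll":0,"fingers":-1},
    {"slide":[-0.036,-0.954,-0.5],"roll":0,"fingers":-1},
    {"slide":[0,0,-1],"roll":0,"fingers":-1},
    {"slide":[0,0,-1],"roll":0,"fingers":-1},
    {"slide":[0,0,-1],"roll":0,"fingers":-1},
    {"slide":[0,0,0],"roll":0,"fingers":-1},
  ],
)

```text
t: 44.92
tool_pos: [0.422, -0.0725, 0.0847]
orientation: [1.101, 1.279, -1.105]
force: [-0.0, 0.6, 0.6]
opening: 0.0007
```

Run:
```python
from h import *
print(robot.read_state()["tool_pos"])
snap("side","s5.png",(290,140,440,270),5)
snap("top","t5.png",(290,150,420,260),5)
```

```text
[ 0.42195731 -0.07247862  0.08465113]
```

View pics/s5.png

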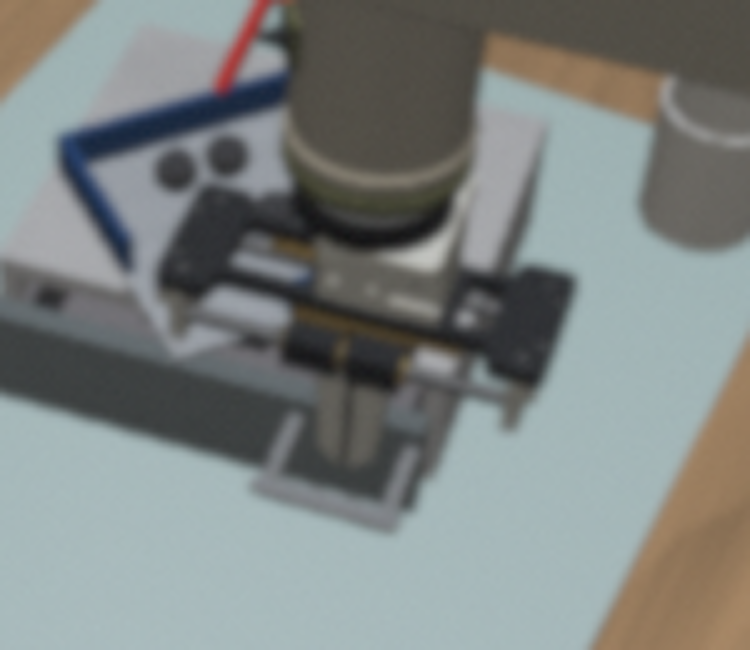

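View pics/t5.png

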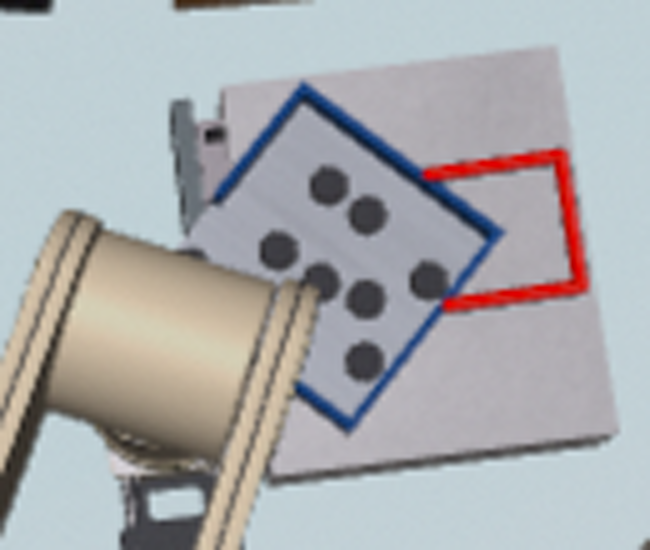

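>>> play_rows(
  plan=[
    {"slide":[0,0,-0.5],"roll":0,"fingers":-1},
    {"slide":[0,0,-0.5],"roll":0,"fingers":-1},
    {"slide":[0,0,0],"roll":0,"fingers":-1},
    {"slide":[-0.036,0.25,0],"roll":0,"fingers":-1},
    {"slide":[-0.072,0.495,0],"roll":0,"fingers":-1},
    {"slide":[-0.072,0.495,0],"roll":0,"fingers":-1},
  ],
)

```text
t: 45.78
tool_pos: [0.4189, -0.0342, 0.0573]
orientation: [1.101, 1.274, -1.101]
force: [-0.1, -1.3, -0.1]
opening: 0.0007
```

>>> play_rows(
  plan=[
    {"slide":[0,0,-0.25],"roll":0,"fingers":-1},
    {"slide":[-0.072,0.495,0],"roll":0,"fingers":-1},
    {"slide":[-0.072,0.495,0],"roll":0,"fingers":-1},
    {"slide":[-0.072,0.495,0],"roll":0,"fingers":-1},
    {"slide":[-0.072,0.495,0],"roll":0,"fingers":-1},
    {"slide":[-0.072,0.495,0],"roll":0,"fingers":-1},
    {"slide":[-0.072,0.495,0],"roll":0,"fingers":-1},
    {"slide":[0,0,0],"roll":0,"fingers":-1},
  ],
)

```text
t: 46.78
tool_pos: [0.4059, 0.0551, 0.0495]
orientation: [1.1, 1.275, -1.099]
force: [-0.8, 0.2, 0.2]
opening: 0.0005
```

Run:
```python
from h import *
print(robot.read_state()["tool_pos"])
snap("side","s6.png",(240,120,440,300),4)
```

```text
[0.40592184 0.05508204 0.04954182]
```

View pics/s6.png

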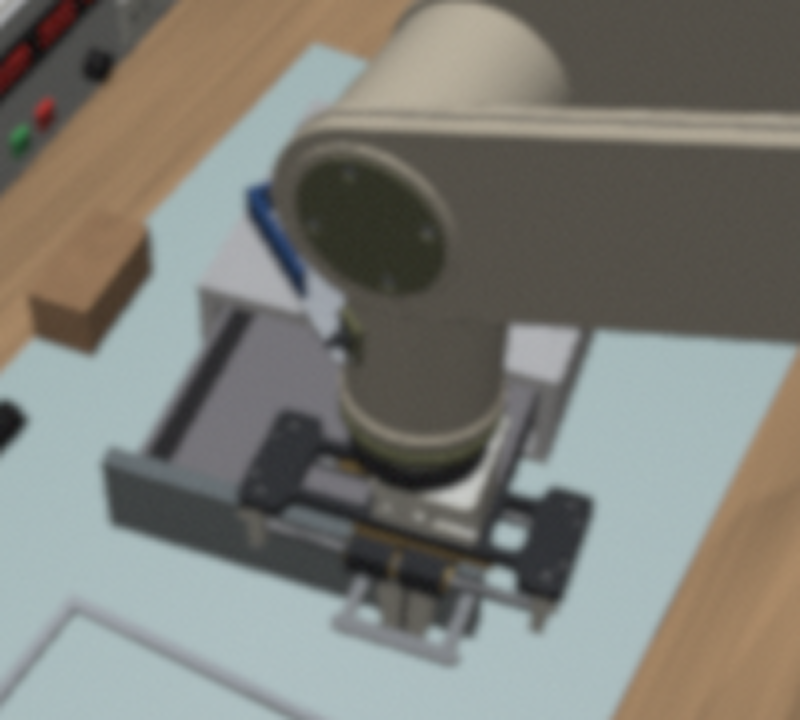

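>>> play_rows(
  plan=[
    {"slide":[-0.05,0.33,0],"roll":0,"fingers":-1},
    {"slide":[0,0,0],"roll":0,"fingers":-1},
    {"slide":[0.04,-0.25,0],"roll":0,"fingers":-1},
    {"slide":[0,0,0.5],"roll":0,"fingers":-1},
    {"slide":[0,0,1],"roll":0,"fingers":-1},
    {"slide":[0,0,1],"roll":0,"fingers":-1},
    {"slide":[0,0,1],"roll":0,"fingers":-1},
    {"slide":[0,0,1],"roll":0,"fingers":-1},
    {"slide":[0,0,1],"roll":0,"fingers":-1},
    {"slide":[0,0,1],"roll":0,"fingers":-1},
  ],
)

```text
t: 48.08
tool_pos: [0.4056, 0.056, 0.2467]
orientation: [1.102, 1.273, -1.101]
force: [0.1, 0.3, 0.8]
opening: 0.0002
```

>>> play_rows(
  plan=[
    {"slide":[0.4,-1,0],"roll":-0.9375,"fingers":-0.35},
    {"slide":[0.4,-1,0],"roll":-0.9375,"fingers":-0.35},
    {"slide":[0.4,-1,0],"roll":-0.9375,"fingers":-0.35},
    {"slide":[0.4,-1,0],"roll":-0.9375,"fingers":-0.35},
    {"slide":[0.4,-1,0],"roll":-0.9375,"fingers":-0.35},
    {"slide":[0.4,-1,0],"roll":-0.9375,"fingers":-0.35},
    {"slide":[0.4,-1,0],"roll":-0.9375,"fingers":-0.35},
    {"slide":[0.4,-1,0],"roll":-0.9375,"fingers":-0.35},
    {"slide":[0.4,-1,0],"roll":-0.9375,"fingers":-0.35},
    {"slide":[0.4,-1,0],"roll":-0.9375,"fingers":-0.35},
    {"slide":[0.4,-1,0],"roll":-0.9375,"fingers":-0.35},
    {"slide":[0.4,-1,0],"roll":-0.9375,"fingers":-0.35},
    {"slide":[0,0,0],"roll":0,"fingers":-0.35},
  ],
)

```text
t: 49.7
tool_pos: [0.5494, -0.3058, 0.2449]
orientation: [2.147, 0.153, -2.147]
force: [0.3, 0.4, 0.6]
opening: 0.0303
```

Run:
```python
from h import *
print(robot.read_state()["tool_pos"],robot.read_state()["q"].round(2))
snap("side","s7.png",(220,90,460,290),3.2)
snap("top","t7.png",(260,130,460,290),3.5)
for t,z in (("drawer_handle",.063),("tray_handle",.149)):
  for n in("top","side"):
    r=robot.mark_of(n,t); print(t,n,[(np.round(x["point"],1).tolist(),round(x["p"],2),np.round(onz(n,x["point"],z)[:2],4).tolist()) for x in r if x["p"]>.3])
```

```text
[ 0.54941649 -0.30579364  0.24489481] [-0.59  0.2   1.36 -0.    1.58  0.84]
drawer_handle top []
drawer_handle side [([262.9, 197.8], 0.53, [0.7188, -0.0641])]
tray_handle top []
tray_handle side [([358.1, 142.6], 0.87, [0.5516, -0.3214])]
```

View pics/s7.png

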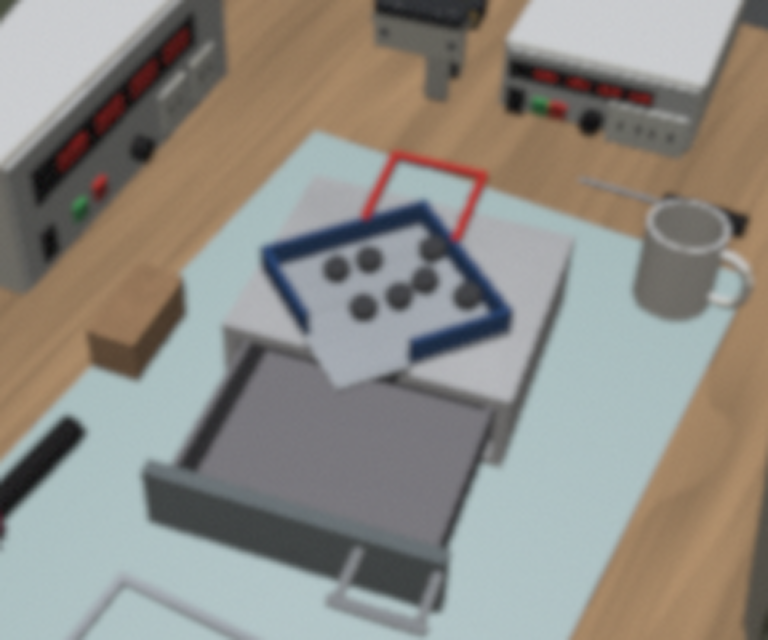

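View pics/t7.png

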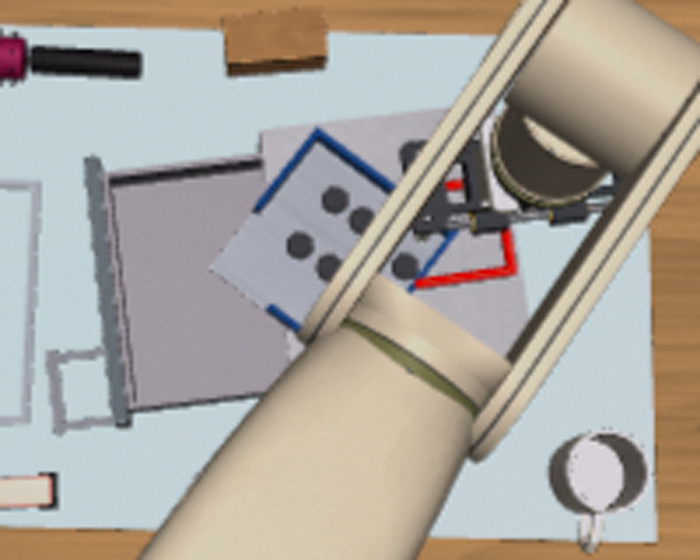

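>>> play_rows(
  plan=[
    {"slide":[0.12,-0.64,0],"roll":0,"fingers":-0.35},
    {"slide":[0,0,-1],"roll":0,"fingers":-0.35},
    {"slide":[0,0,-1],"roll":0,"fingers":-0.35},
    {"slide":[0,0,-0.9],"roll":0,"fingers":-0.35},
    {"slide":[0,0,-0.4],"roll":0,"fingers":-0.35},
    {"slide":[0,0,-0.4],"roll":0,"fingers":-0.35},
    {"slide":[0,0,0],"roll":0,"fingers":-0.35},
  ],
)

```text
t: 50.88
tool_pos: [0.5531, -0.3227, 0.1331]
orientation: [2.145, 0.157, -2.146]
force: [-0.2, 0.0, -0.2]
opening: 0.0302
```

>>> play_rows(
  plan=[
    {"slide":[0,0,0],"roll":0,"fingers":-1},
    {"slide":[0,0,0],"roll":0,"fingers":-1},
    {"slide":[0,0,0],"roll":0,"fingers":-1},
    {"slide":[0,0,0],"roll":0,"fingers":-1},
  ],
  squeeze=25,
)

```text
t: 51.38
tool_pos: [0.5536, -0.3232, 0.1343]
orientation: [2.147, 0.156, -2.144]
force: [-0.1, 0.7, 3.9]
opening: 0.0093
```

>>> play_rows(
  plan=[
    {"slide":[-0.005,0.04,0.24],"roll":0,"fingers":-1},
    {"slide":[-0.008,0.05,0.24],"roll":0,"fingers":-1},
    {"slide":[-0.01,0.065,0.24],"roll":0,"fingers":-1},
    {"slide":[-0.005,0.034,0.117],"roll":0,"fingers":-1},
    {"slide":[-0.005,0.034,0.117],"roll":0,"fingers":-1},
    {"slide":[-0.005,0.034,0.117],"roll":0,"fingers":-1},
    {"slide":[0,0,0],"roll":0,"fingers":-1},
    {"slide":[0,0,0],"roll":0,"fingers":-1},
    {"slide":[0,0,0],"roll":0,"fingers":-1},
    {"slide":[0,0,0],"roll":0,"fingers":-1},
  ],
)

```text
t: 52.62
tool_pos: [0.5525, -0.3158, 0.1658]
orientation: [2.146, 0.155, -2.144]
force: [4.2, -3.2, -0.7]
opening: 0.0092
```

Run:
```python
from h import *
snap("side","s8.png",(220,90,460,290),3.2)
```

```text
(no output)
```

View pics/s8.png

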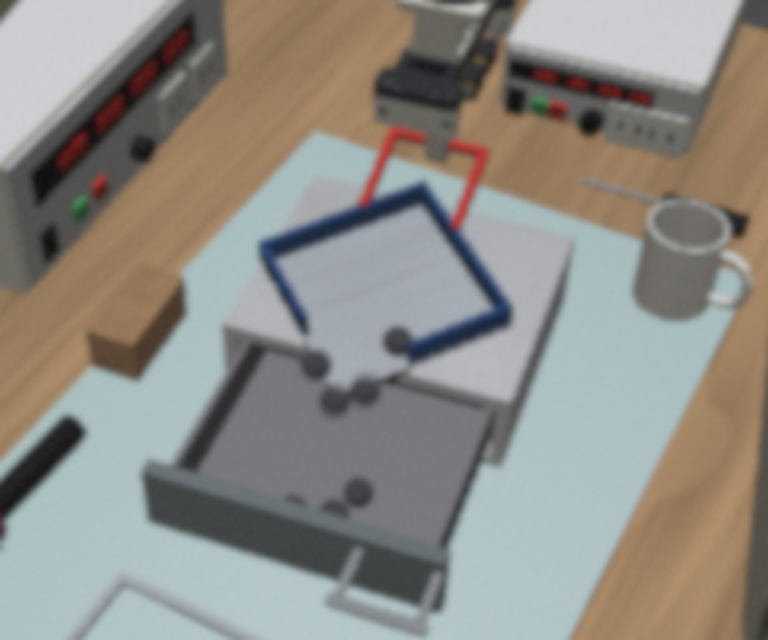

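>>> play_rows(
  plan=[
    {"slide":[0,0,0],"roll":0,"fingers":-1},
    {"slide":[0,0,0],"roll":0,"fingers":-1},
    {"slide":[-0.005,0.04,0.11],"roll":0,"fingers":-1},
    {"slide":[-0.005,0.04,0.11],"roll":0,"fingers":-1},
    {"slide":[-0.005,0.04,0.11],"roll":0,"fingers":-1},
    {"slide":[-0.006,0.045,0.11],"roll":0,"fingers":-1},
    {"slide":[-0.006,0.045,0.11],"roll":0,"fingers":-1},
    {"slide":[-0.006,0.045,0.11],"roll":0,"fingers":-1},
    {"slide":[0,0,0],"roll":0,"fingers":-1},
    {"slide":[0,0,0],"roll":0,"fingers":-1},
  ],
)

```text
t: 53.92
tool_pos: [0.5514, -0.3085, 0.1858]
orientation: [2.146, 0.154, -2.144]
force: [3.0, -6.0, -0.3]
opening: 0.009
```

Run:
```python
from h import *
snap("side","s9.png",(220,90,460,290),3.2)
snap("top","t9.png",(260,130,460,290),3.5)
```

```text
(no output)
```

View pics/s9.png

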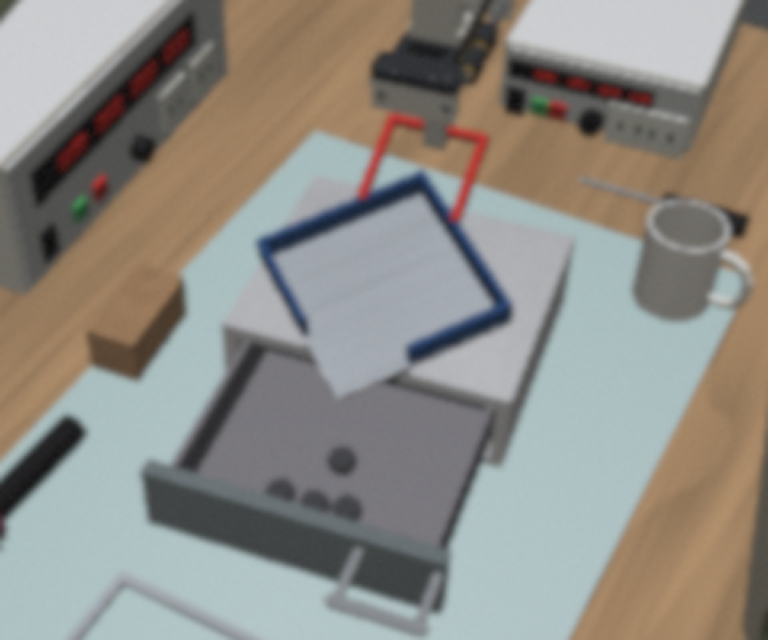

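View pics/t9.png

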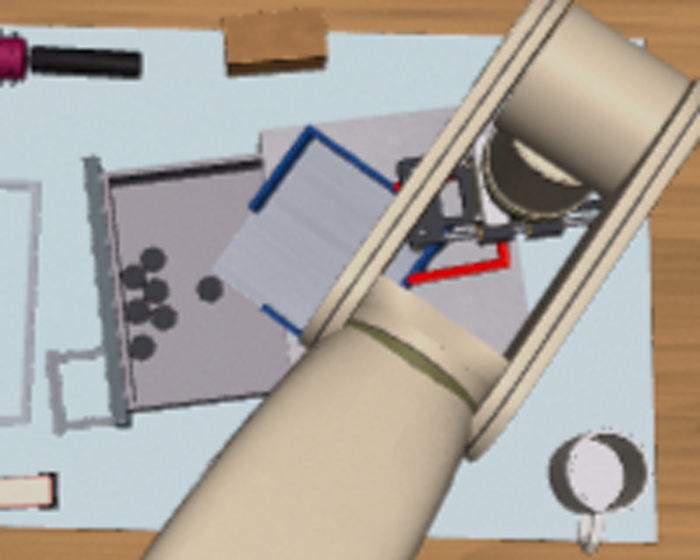

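>>> play_rows(
  plan=[
    {"slide":[0.013,-0.09,-0.22],"roll":0,"fingers":-1},
    {"slide":[0.012,-0.08,-0.22],"roll":0,"fingers":-1},
    {"slide":[0.011,-0.075,-0.22],"roll":0,"fingers":-1},
    {"slide":[0.01,-0.07,-0.22],"roll":0,"fingers":-1},
    {"slide":[0.009,-0.06,-0.22],"roll":0,"fingers":-1},
    {"slide":[0.008,-0.05,-0.22],"roll":0,"fingers":-1},
    {"slide":[0.006,-0.045,-0.22],"roll":0,"fingers":-1},
    {"slide":[0.005,-0.04,-0.19],"roll":0,"fingers":-1},
    {"slide":[0,0,0],"roll":0,"fingers":-1},
    {"slide":[0,0,0],"roll":0,"fingers":-1},
  ],
)

```text
t: 55.28
tool_pos: [0.5536, -0.3232, 0.1343]
orientation: [2.146, 0.156, -2.145]
force: [0.7, -1.6, 6.2]
opening: 0.0091
```

>>> play_rows(
  plan=[
    {"slide":[0,0,0],"roll":0,"fingers":-0.35},
    {"slide":[0,0,0],"roll":0,"fingers":-0.35},
    {"slide":[0,0,0],"roll":0,"fingers":-0.35},
    {"slide":[0,0,0.5],"roll":0,"fingers":-0.35},
    {"slide":[0,0,1],"roll":0,"fingers":-0.35},
    {"slide":[0,0,1],"roll":0,"fingers":-0.35},
    {"slide":[0,0,1],"roll":0,"fingers":-0.35},
  ],
)

```text
t: 56.15
tool_pos: [0.5534, -0.3229, 0.2407]
orientation: [2.146, 0.156, -2.145]
force: [0.1, -1.0, -0.6]
opening: 0.0301
```

>>> play_rows(
  plan=[
    {"slide":[-0.356,0.983,0],"roll":0.9375,"fingers":-1},
    {"slide":[-0.356,0.983,0],"roll":0.9375,"fingers":-1},
    {"slide":[-0.356,0.983,0],"roll":0.9375,"fingers":-1},
    {"slide":[-0.356,0.983,0],"roll":0.9375,"fingers":-1},
    {"slide":[-0.356,0.983,0],"roll":0.9375,"fingers":-1},
    {"slide":[-0.356,0.983,0],"roll":0.9375,"fingers":-1},
    {"slide":[-0.356,0.983,0],"roll":0.9375,"fingers":-1},
    {"slide":[-0.356,0.983,0],"roll":0.9375,"fingers":-1},
    {"slide":[-0.356,0.983,0],"roll":0.9375,"fingers":-1},
    {"slide":[-0.356,0.983,0],"roll":0.9375,"fingers":-1},
    {"slide":[-0.356,0.983,0],"roll":0.9375,"fingers":-1},
    {"slide":[-0.356,0.983,0],"roll":0.9375,"fingers":-1},
    {"slide":[-0.356,0.983,0],"roll":0,"fingers":-1},
    {"slide":[-0.356,0.983,0],"roll":0,"fingers":-1},
    {"slide":[-0.356,0.983,0],"roll":0,"fingers":-1},
    {"slide":[0,0,-1],"roll":0,"fingers":-1},
    {"slide":[0,0,-1],"roll":0,"fingers":-1},
    {"slide":[0,0,-1],"roll":0,"fingers":-1},
    {"slide":[0,0,-1],"roll":0,"fingers":-1},
    {"slide":[0,0,0],"roll":0,"fingers":-1},
  ],
)

```text
t: 58.65
tool_pos: [0.3916, 0.1192, 0.1173]
orientation: [1.099, 1.277, -1.104]
force: [-0.3, -0.2, 0.1]
opening: 0.0003
```

Run:
```python
from h import *
s=robot.read_state();print(s["tool_pos"],s["orientation"].round(3))
snap("side","s10.png",(220,90,460,290),3.2)
snap("top","t10.png",(220,130,460,290),3.2)
for t,z in (("drawer_handle",.063),):
  for n in("top","side"):
    r=robot.mark_of(n,t); print(t,n,[(np.round(x["point"],1).tolist(),round(x["p"],2),np.round(onz(n,x["point"],z)[:2],4).tolist()) for x in r if x["p"]>.3])
```

```text
[0.39155088 0.11924259 0.11727734] [ 1.099  1.277 -1.104]
drawer_handle top [([277.3, 242.5], 0.82, [0.4007, 0.0752]), ([353.8, 201.0], 0.73, [0.5438, -0.1727])]
drawer_handle side []
```

View pics/s10.png

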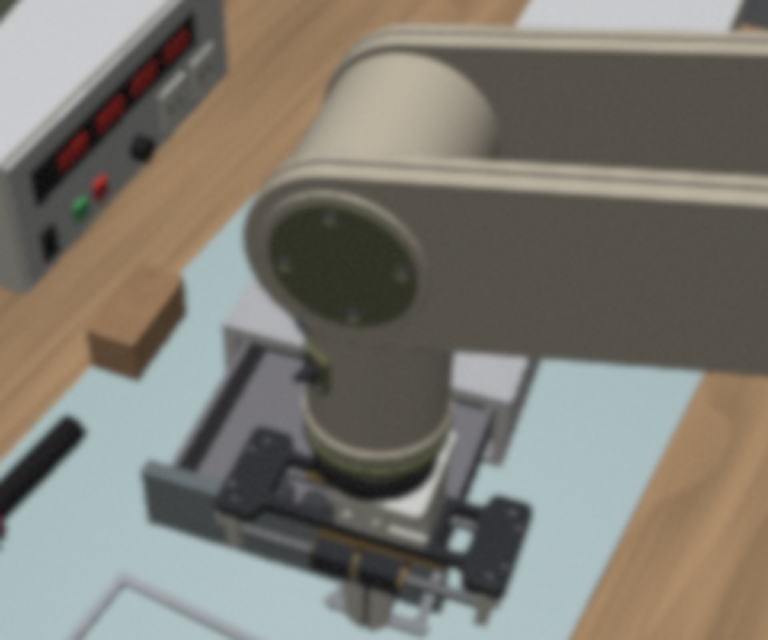

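View pics/t10.png

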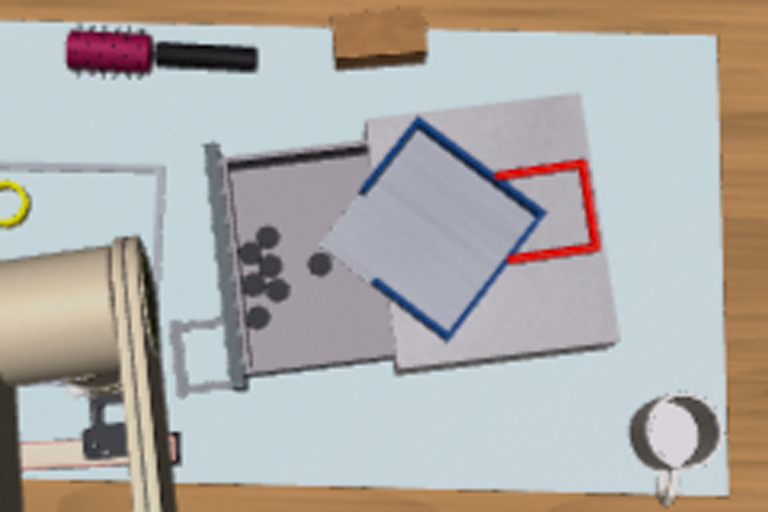

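>>> play_rows(
  plan=[
    {"slide":[0,0,-1],"roll":0,"fingers":-1},
    {"slide":[0,0,-1],"roll":0,"fingers":-1},
    {"slide":[0,0,-0.17],"roll":0,"fingers":-1},
    {"slide":[0,0,0],"roll":0,"fingers":-1},
    {"slide":[0.05,-0.3,0],"roll":0,"fingers":-1},
    {"slide":[0.05,-0.3,0],"roll":0,"fingers":-1},
    {"slide":[0.05,-0.3,0],"roll":0,"fingers":-1},
    {"slide":[0.05,-0.3,0],"roll":0,"fingers":-1},
    {"slide":[0.05,-0.4,0],"roll":0,"fingers":-1},
    {"slide":[0.06,-0.4,0],"roll":0,"fingers":-1},
    {"slide":[0.06,-0.4,0],"roll":0,"fingers":-1},
    {"slide":[0.06,-0.4,0],"roll":0,"fingers":-1},
  ],
)

```text
t: 60.35
tool_pos: [0.4061, 0.0346, 0.0533]
orientation: [1.101, 1.275, -1.101]
force: [0.7, 1.3, -0.1]
opening: 0.0005
```

Run:
```python
from h import *
s=robot.read_state();print(s["tool_pos"],s["force"].round(1))
snap("top","t11.png",(220,130,460,290),3.2)
snap("side","s11.png",(220,90,460,290),3.2)
```

```text
[0.40606865 0.03457122 0.05333319] [ 0.7  1.3 -0.1]
```

View pics/t11.png

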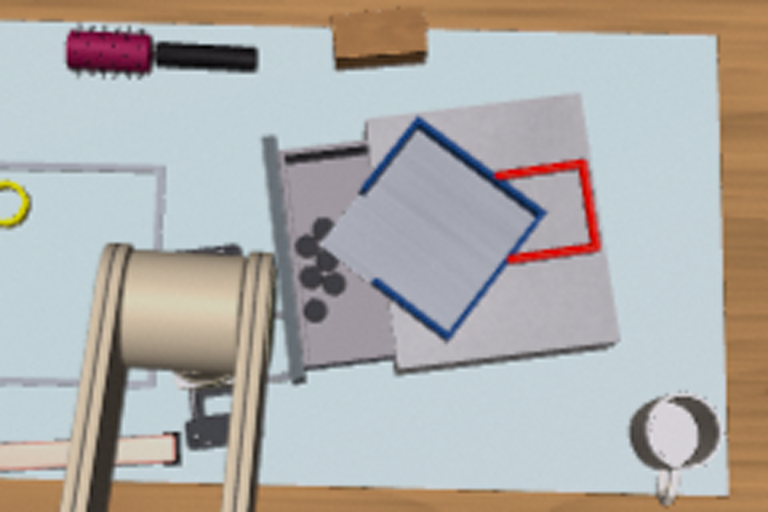

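View pics/s11.png

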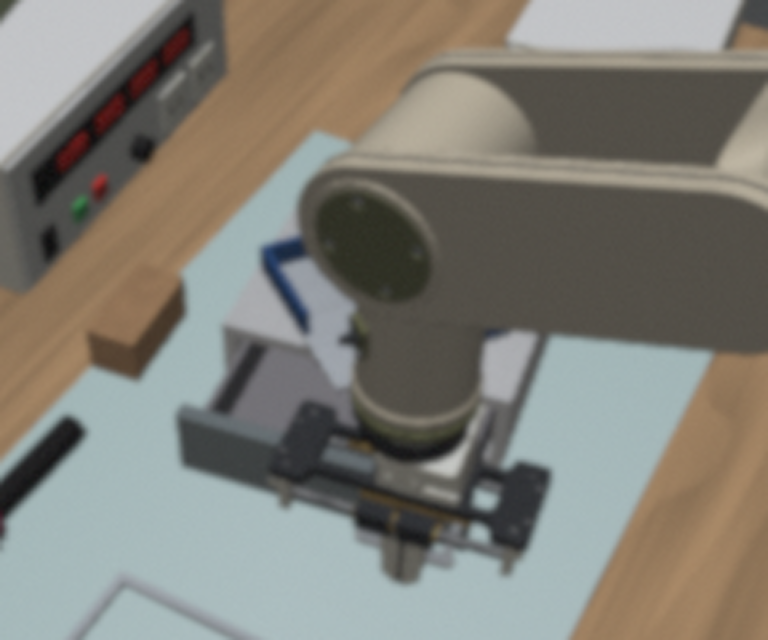

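>>> play_rows(
  plan=[
    {"slide":[0.06,-0.4,0],"roll":0,"fingers":-1},
    {"slide":[0.06,-0.4,0],"roll":0,"fingers":-1},
    {"slide":[0.06,-0.4,0],"roll":0,"fingers":-1},
    {"slide":[0.06,-0.4,0],"roll":0,"fingers":-1},
    {"slide":[0.06,-0.4,0],"roll":0,"fingers":-1},
    {"slide":[0.06,-0.4,0],"roll":0,"fingers":-1},
    {"slide":[0.03,-0.2,0],"roll":0,"fingers":-1},
    {"slide":[0.02,-0.1,0],"roll":0,"fingers":-1},
    {"slide":[0,0,0],"roll":0,"fingers":-1},
  ],
)

```text
t: 61.58
tool_pos: [0.4185, -0.0457, 0.0535]
orientation: [1.101, 1.274, -1.101]
force: [1.0, 0.5, -0.1]
opening: -0.0
```

>>> play_rows(
  plan=[
    {"slide":[0.02,-0.1,0],"roll":0,"fingers":-1},
    {"slide":[0.02,-0.1,0],"roll":0,"fingers":-1},
    {"slide":[0.01,-0.1,0],"roll":0,"fingers":-1},
    {"slide":[0,0,0],"roll":0,"fingers":-1},
  ],
)

```text
t: 62.08
tool_pos: [0.42, -0.0548, 0.0534]
orientation: [1.101, 1.274, -1.101]
force: [0.0, 0.3, 0.5]
opening: 0.0004
```

>>> play_rows(
  plan=[
    {"slide":[0.01,-0.07,0],"roll":0,"fingers":-1},
    {"slide":[0,0,0],"roll":0,"fingers":-1},
  ],
)

```text
t: 62.32
tool_pos: [0.4202, -0.0568, 0.0534]
orientation: [1.101, 1.274, -1.101]
force: [-0.5, -0.7, 0.6]
opening: 0.0005
```

>>> play_rows(
  plan=[
    {"slide":[0.01,-0.07,0],"roll":0,"fingers":-1},
    {"slide":[0.01,-0.07,0],"roll":0,"fingers":-1},
    {"slide":[0,0,0],"roll":0,"fingers":-1},
  ],
)

```text
t: 62.7
tool_pos: [0.4202, -0.0573, 0.0534]
orientation: [1.105, 1.28, -1.098]
force: [-3.4, 19.9, 8.7]
opening: 0.0005
```

Run:
```python
from h import *
s=robot.read_state();print(s["tool_pos"],s["force"].round(1))
snap("side","s12.png",(260,130,420,260),5)
snap("top","t12.png",(260,140,420,260),5)
```

```text
[ 0.42019104 -0.0573364   0.05335889] [-3.4 19.9  8.7]
```

View pics/t12.png

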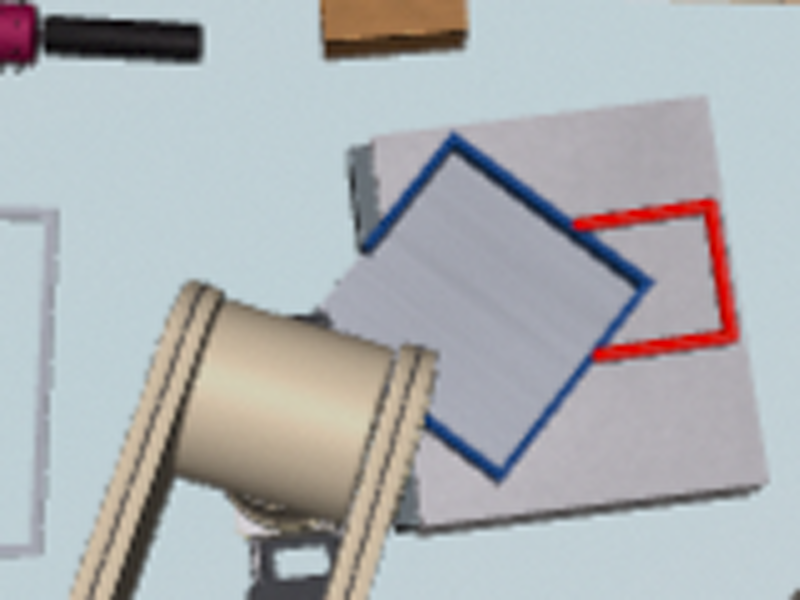

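View pics/s12.png

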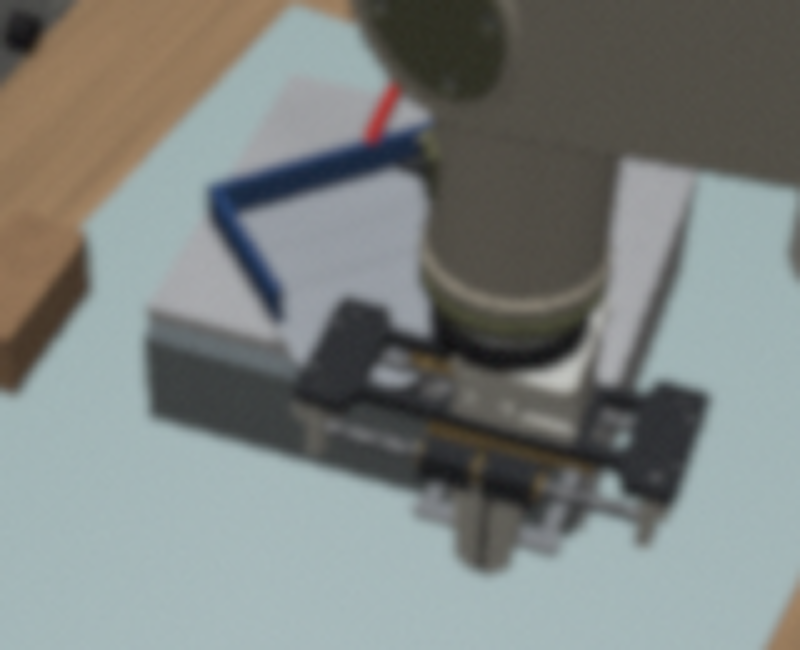

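>>> play_rows(
  plan=[
    {"slide":[0,0.15,0],"roll":0,"fingers":-1},
    {"slide":[-0.1,0.6,0],"roll":0,"fingers":-1},
    {"slide":[-0.1,0.6,0],"roll":0,"fingers":-1},
    {"slide":[0,0.3,1],"roll":0,"fingers":-1},
    {"slide":[0,1,1],"roll":0,"fingers":-1},
    {"slide":[0,1,1],"roll":0,"fingers":-1},
    {"slide":[0,1,1],"roll":0,"fingers":-1},
    {"slide":[0,1,1],"roll":0,"fingers":-1},
    {"slide":[0,1,0],"roll":0,"fingers":-1},
    {"slide":[0,1,0],"roll":0,"fingers":-1},
    {"slide":[0,1,0],"roll":0,"fingers":-1},
    {"slide":[0,1,0],"roll":0,"fingers":-1},
    {"slide":[0,0,0],"roll":0,"fingers":-1},
    {"slide":[0,0,0],"roll":0,"fingers":-1},
  ],
)

```text
t: 64.55
tool_pos: [0.4147, 0.2281, 0.2032]
orientation: [1.1, 1.274, -1.101]
force: [0.0, -0.4, -0.7]
opening: 0.0006
```

Run:
```python
from h import *
s=robot.read_state();print(s["tool_pos"],s["force"].round(1))
snap("side","s13.png",(0,0,640,400),1.25)
snap("top","t13.png",(160,130,460,290),2.6)
```

```text
[0.41470956 0.2281381  0.20320205] [ 0.  -0.4 -0.7]
```

View pics/t13.png

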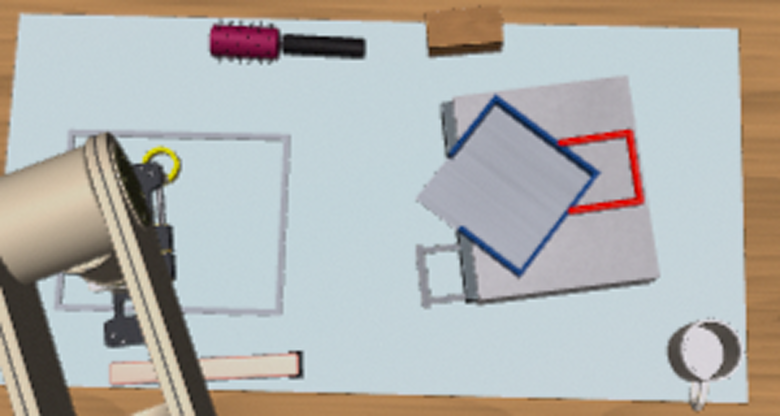

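View pics/s13.png

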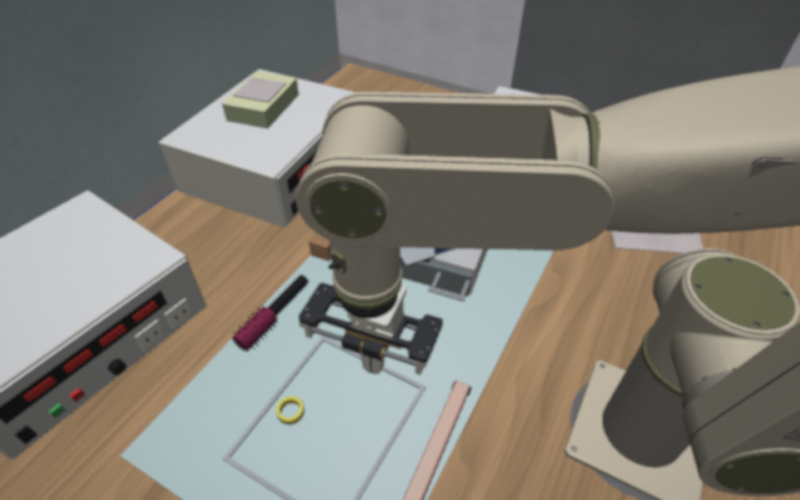

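```bash
python3 -c "
from plant import robot
print(robot.close_job())"
```

```text
the job is handed in; nothing more can be done
None
```

The job is done and handed in at about 65 s of the 210 s allowed; the hand-in gave no verdict.

- **Stray balls:** I picked up all six and set them in the tray beside the one kept ball. A picture before tipping showed seven balls in the tray and none left in the frame.
- **Drawer opened:** I hooked the bar handle and pulled the drawer to roughly 0.15 m.
- **Tray tipped:** I lifted the red handle to roughly 0.25 rad and the balls ran out through the notch. The top view then showed seven balls in the drawer and an empty tray.
- **Tray lowered, drawer shut:** I let the tray down flat, then pushed the drawer until it met a hard stop at about 20 N.

The final pictures show the drawer front closed, the tray flat and empty, and no balls on the mat. The tape, mug, brush, carton and straightener look unmoved. The screwdriver lay outside the last close-up picture, and I saw no contact with it. No ball slipped in the grip, and no check failed. The trained networks gave some wrong marks, so I took the ball positions from my own detection in both cameras, which agreed to about 3 mm.

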